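# Set a battery pack in the corner stops of a spot welder and lower the electrode arm

## Task

Stand the three-cell battery pack on the spot welder's work plate, nickel strip up, pushed gently home so that its broad face is flush against the back stop and its end flush against the side stop. Then swing the raised electrode arm down by its T-handle and let it come to rest softly on the strip (do not let it fall), and let go. Leave the other things on the bench where they are.

Things in the scene. Friction and masses are not known exactly. Their poses are not given: they have to be found in the camera images.
- pack: The pack to weld: three red-sleeved cells in a row, 64.5 mm along the row, 21.5 thick, 72 tall along the cells, 0.15-0.27 kg; broad faces flat, row ends round (radius 10.75). Lies on a broad face, strip end facing the robot or sideways. Origin: centre of the face it lies on at the start. Axes as it lies: x along the cells from strip end to insulated end, y along the row, z up.
- pack_foot (a point): Centre of the pack's insulated end (brown fibre plate), on the mid-plane, 10.75 mm from either broad face. The pack may stand in the stops with either broad face to the back.
- pack_top (a point): Centre of the pack's strip end (bright nickel strip across the three cell ends), 72 mm from pack_foot, on the mid-plane. Pinched across the row close to this end with a light grip (about 3 N), the lying pack swings foot-down between the fingers by its own weight as this end is raised; a firm grip (20 N) keeps it from turning.
- welder: Bench spot welder, fixed. x away from the robot, y left, z up (yaw within 0.2). Origin: on the bench, below where pack_foot comes when the pack stands snug in the stops, row along y. Work plate: top 12 mm above the bench, x -47 to 65, y -75 to 75 mm. Grey console behind it: 155 by 200 mm, front at x = 65 mm, 93 mm high; the arm's fork on it reaches z = 133 mm.
- stop_corner (a point): Inner corner of the two black stops, on the plate's top, 10.75 mm in x and 32.25 mm in y from the welder's origin. From here the back stop runs 83 mm to the right (-y), its front face at the corner's x; the side stop runs 32 mm towards the robot (-x), its right face at the corner's y. Both are 10 mm thick and 16 mm high, so fingers higher than that pass above them.
- swing (a joint): Electrode arm hinged on the console, rad. 1.83: raised, leaning back past upright on its rest (the start). 0: level towards the robot, both copper electrodes resting on a pack seated in the stops; with no pack it would sink to -0.12. Once forward of upright (1.57) it falls by its own weight (0.32 kg, hardly braked, no spring), so it must be guided down.
- swing_hinge (a point): Hinge axis of the arm (parallel to the welder's y): 85 mm behind the welder's origin (x), 115 mm above the bench.
- swing_handle (a point): Middle of the arm's T-handle: round black bar 12 mm thick, 110 mm long, along the welder's y, 150 mm from the hinge: 150 cos q before it and 150 sin q above it at joint value q. The 16 mm wide arm meets it in the middle; pinch either half some 32 mm from the middle, it turns between the fingers. Electrodes: 85 mm from the hinge, in a copper block 34 mm wide.
- long_pack: Bystander: finished four-cell pack, same cells, 86 by 21.5 mm, 72 mm tall, standing. Origin under its centre, row along y.
- cell: Bystander: single cell standing upright, 21 mm across, 70 mm tall. Origin under its centre.
- meter: Bystander: multimeter lying flat, 160 by 78 by 34 mm. Origin under its centre, long side along x.
- pliers: Bystander: pliers lying flat, about 170 by 60 by 13 mm. Origin near the joint, jaws to +x.
- tape: Bystander: roll of amber tape lying flat, 76 mm across, 20 mm high. Origin under its centre.
- spool: Bystander: flat spool of nickel strip, 96 mm across, 16 mm high. Origin under its centre.
- screwdriver: Bystander: screwdriver lying along its x axis, about 200 mm long.
Mind the look-alikes: they are no part of the job. What is shaped like the pack but green or purple is not meant.

How it is judged:
By the outcome, as a careful person would: the job done as asked, in the order asked, and still so for the second after the job is handed in, with the robot touching nothing.
It also fails if it takes over 64 s, if anything falls off the work surface, if the arm or the gripper's body presses on something with over 40 N, if the wrist force passes 120 N, or if a joint passes its speed limit or range.

## Robot

A 6-joint arm with a two-finger parallel gripper is mounted at the origin on the work surface. World frame = base frame: x ahead of the robot, y to its left, z up, the work surface at z = 0. Lengths are in m, angles in degrees, forces in N, time in s.
With the tool pointing down it reaches from about 0.35 to 0.875 m from the base axis. Payload 4.2 kg.
Tool frame: the origin (TCP) lies between the finger pads; the fingertips stand 25 mm ahead of it and the grasp point (between the pads) lies 6 mm ahead of it (r.tips_ahead is the distance from the TCP to the fingertips, in m); z points along the fingers, y is the direction in which the jaws open and shut (so a half turn about z gives the same grasp; the last joint's range is limited). The gripper opens to 87 mm and grips with 3 to 60 N. Pads are 19 mm wide; open, the fingers measure 117 mm over their backs; the gripper's body (75 mm by 190 mm) begins 51 mm behind the grasp point.
Start: joints at [90.734, 22.042, 0.453, 0, -68.411, -14.817], TCP at [0.152, 0.606, 0.248] pointing down, gripper open.
Joint ranges: [-179.83, 179.83], [-69.29, 118.12], [-61.27, 80.66], [-181.25, 117.63], [-171.15, -9.14], [-177.46, 177.46]. Speed limits (degrees/s): [159.86, 159.86, 180, 180, 180, 180].

## Interface

Orientations are given as a 3x3 rotation matrix whose columns are the frame's x, y, z axes.
In Python, from station import r, vision, finish_job gives the robot as it stands.
- The arm moves only by the shell command python3 -m jog 'ROWS'. ROWS is a JSON object of lists of equal length, an entry for each row: "rot": the turn, a rotation vector about the world's x, y, z in degrees, a list of three; "delta_pos": the shift along the world's x, y, z in mm, a list of three; "grip": the opening in per cent of the stroke, from 0 (shut) to 100 (fully open). A call has 1 to 10 rows; each row shifts and turns the commanded pose from where the row before left it; what a row does not reach is not made up. A row lasts 1/12 s, in which the tool goes at most 41.7 mm and 7.16 degrees, less where a joint would pass 70% of its speed; a pose out of reach is approached as far as the arm can. A call with a gripper value outside its range is refused whole. The fingers move at their own pace and stop on an object; the grip force is fixed at half the most. Time passes only in rows, so rows that do not move let the fingers close. It gives the time, the measured TCP pose, the force and the opening at its end, in the units of the state.
- r.sense(): the state, without advancing time (a new reading comes with each control period).
- vision.capture(name): name is "scene" or "top" or "wrist"; returns a dict with "frame" (384x512x3 uint8, red, green, blue), "K" (3x3 intrinsics, pixels), "xyz" and "orientation" of the camera in the world. Camera axes: x right, y up, looking along -z (the intrinsics and any distortion apply to the point x, -y, -z); pixel columns grow to the right and rows downward; lengths in m; the calibration is good to about 2 mm. A picture is of the moment at which its call begins. There is no depth.
- finish_job(): hands the job in, once; it reports no verdict.
The state is a dict: "time_s": time; "joints": joint angles; "joint_velocities": joint speeds; "effort": joint torques, N m; "tcp_pos": TCP position; "ee_rot": TCP orientation; "wrist_force": force on the tool from outside, world axes, zero at the start; "moment": the same for the moment, N m; "gripper_width": opening from 0.0 (shut) to 1.0 (fully open).
Only numpy, scipy, OpenCV 4.12 (cv2) and the standard library are available. Lean on these libraries where they do the work, as an engineer would, in place of code of your own. Each camera call takes 0.05 s, during which the arm holds its last target. There are 200 camera calls.

## Working session

There is one attempt and no reset: what is moved stays moved. The work goes in short steps, Python scripts to look and compute and a shell command to move; the robot and the scene stay as the last step left them, time stands still between calls to the robot, and variables do not carry over. Pictures are saved under pics/ and viewed, about 8 in all and at most 12, crops included, and the job is handed in when it is done.

```bash
ls; mkdir -p pics; cat > h.py <<'E'
import numpy as np, cv2, sys
from station import r, vision
def cap(n,out=None):
    d=vision.capture(n)
    if out: cv2.imwrite('pics/'+out+'.png',d['frame'][:,:,::-1])
    np.savez('pics/'+(out or n)+'.npz',**{k:np.array(v) for k,v in d.items()})
    return d
def ray(d,u,v):
    K=np.array(d['K']);R=np.array(d['orientation'])
    p=np.linalg.inv(K)@[u,v,1.]
    return np.array(d['xyz']),R@np.array([p[0],-p[1],-p[2]])
def onz(d,u,v,z):
    o,w=ray(d,u,v); return o+w*(z-o[2])/w[2]
def proj(d,P):
    K=np.array(d['K']);R=np.array(d['orientation'])
    q=R.T@(np.array(P)-np.array(d['xyz'])); p=K@np.array([q[0],-q[1],-q[2]]); return p[:2]/p[2]
E
python3 - <<'E'
from h import *
a=cap('top','t0');b=cap('scene','s0')
print(a.keys())
for d in (a,b): print(d['K'],d['xyz'],d['orientation'])
im=np.hstack([a['frame'],b['frame']])
cv2.imwrite('pics/both.png',cv2.resize(np.vstack([a['frame'],b['frame']]),None,fx=.78,fy=.78)[:,:,::-1])
print(r.sense())
E
```

```text
pics
dict_keys(['frame', 'K', 'xyz', 'orientation'])
[[425.96967718   0.         247.27936609]
 [  0.         425.96967718 190.36823445]
 [  0.           0.           1.        ]] [0.25212938 0.00764139 1.38659694] [[-0.02951581  0.98478062 -0.1712774 ]
 [-0.99927658 -0.03318205 -0.01858145]
 [-0.02398199  0.17060505  0.9850476 ]]
[[444.57839486   0.         260.68260368]
 [  0.         444.57839486 194.3430287 ]
 [  0.           0.           1.        ]] [ 1.37963707 -0.50582812  0.7706764 ] [[ 0.49541451 -0.48543007  0.72036248]
 [ 0.86835704  0.25497555 -0.42537457]
 [ 0.02281479  0.83626857  0.5478452 ]]
{'time_s': 0.1, 'joints': array([ 9.07318325e+01,  2.20893571e+01,  3.87173374e-01, -2.63089446e-02,
       -6.84106641e+01, -1.48156201e+01]), 'joint_velocities': array([ 0.05281175, -0.22764112,  0.26846097,  0.01562689,  0.09197369,
        0.065505  ]), 'effort': array([-2.46667596e-04, -3.91690707e+01,  1.87934840e+01,  4.23182398e+00,
        1.34776061e-02, -7.51248740e-05]), 'tcp_pos': array([0.15195533, 0.60574282, 0.24653177]), 'ee_rot': array([[ 9.69899698e-01, -2.43504445e-01, -4.01773377e-04],
       [-2.43504759e-01, -9.69897692e-01, -1.97482029e-03],
       [ 9.11984490e-05,  2.01321134e-03, -9.99997969e-01]]), 'wrist_force': array([0.72315042, 0.13774297, 0.07536725]), 'moment': array([-0.01662775,  0.01310995,  0.00189692]), 'gripper_width': 1.0017250444192547}
```

View pics/t0.png

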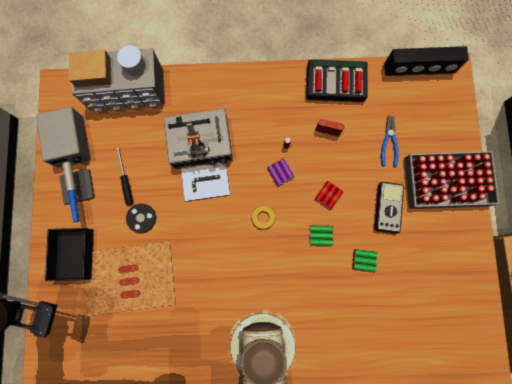

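View pics/s0.png

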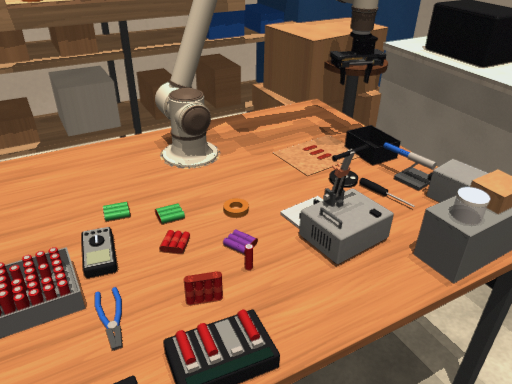

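```bash
python3 - <<'E'
from h import *
print([x for x in dir(r) if x[0]!='_'],r.tips_ahead)
d=dict(np.load('pics/t0.npz'))
for n,u,v,z in [('pack',329,195,.0215),('purple',281,172,.0215),('cell',287,144,.035),('longp',330,127,.07),('green1',321,236,.02),('tape',263,217,.02),('plateL',182,175,.012),('plateR',228,190,.012),('cornerish',194,190,.012),('spool',141,218,.016),('meter',390,208,.034)]:
    print(n,onz(d,u,v,z).round(3))
f=d['frame'][:,:,::-1]
c1=cv2.resize(f[165:215,290:350],None,fx=6.6,fy=6.6,interpolation=cv2.INTER_CUBIC)
c2=cv2.resize(f[105:205,160:240],None,fx=5,fy=5,interpolation=cv2.INTER_CUBIC)
cv2.imwrite('pics/c.png',np.hstack([cv2.copyMakeBorder(c1,0,500-c1.shape[0],0,0,0),c2]))
E
```

```text
['PlanningError', 'sense', 'tips_ahead'] 0.025
pack [ 0.465 -0.23   0.022]
purple [ 0.547 -0.079  0.022]
cell [ 0.637 -0.101  0.035]
longp [ 0.678 -0.239  0.07 ]
green1 [ 0.334 -0.197  0.02 ]
tape [ 0.401 -0.015  0.02 ]
plateL [0.55  0.248 0.012]
plateR [0.494 0.097 0.012]
cornerish [0.498 0.209 0.012]
spool [0.411 0.381 0.016]
meter [ 0.415 -0.418  0.034]
```

View pics/c.png

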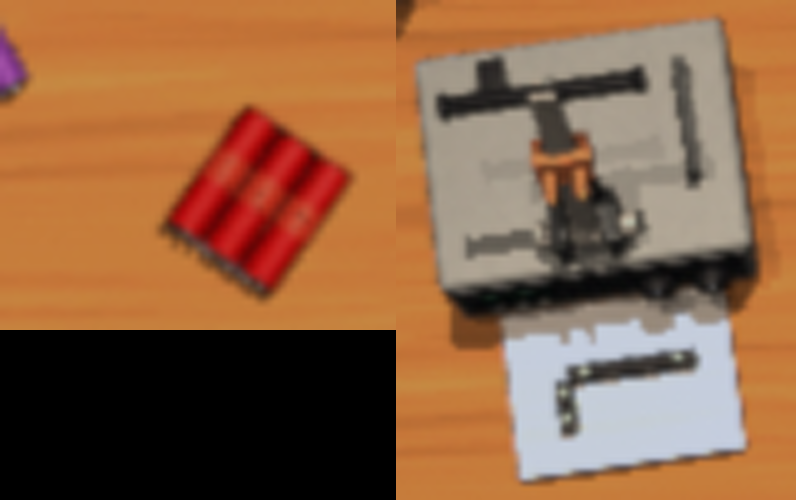

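```bash
python3 - <<'E'
from h import *
d=dict(np.load('pics/t0.npz'))
f=lambda x,y,z: onz(d,290+x/6.6-.5,165+y/6.6-.5,z)
g=lambda x,y,z: onz(d,160+(x-396)/5-.5,105+y/5-.5,z)
for a in [(250,105),(352,178),(268,298),(165,228)]: print('pk',f(*a,.016).round(4))
s=(f(268,290,.015)+f(168,224,.015))/2; e=(f(250,105,.015)+f(352,178,.015))/2
print(s,e,np.degrees(np.arctan2(*(e-s)[[1,0]])))
A=g(520,480,.012);B=g(745,450,.012);print('plate',A,B,np.linalg.norm(A-B))
t=np.arctan2(B[0]-A[0],-(B[1]-A[1]));print('yaw deg',np.degrees(t))
x=np.array([np.cos(t),np.sin(t),0]);y=np.array([-np.sin(t),np.cos(t),0])
print('origin from plate',(A+B)/2+.047*x, 'corner->', g(577,383,.012)-.01075*x-.03225*y)
print('handle',g(540,96,.26),g(440,108,.26),g(643,80,.26))
E
```

```text
pk [ 0.5146 -0.2289  0.016 ]
pk [ 0.4764 -0.2766  0.016 ]
pk [ 0.4183 -0.2318  0.016 ]
pk [ 0.4546 -0.1836  0.016 ]
[ 0.43952199 -0.20873293  0.015     ] [ 0.49566954 -0.25294455  0.015     ] -38.21754874729062
plate [0.46443366 0.24072033 0.012     ] [0.47940126 0.09282187 0.012     ] 0.1486539006468089
yaw deg 5.778764648542832
origin from plate [0.51867861 0.17150342 0.012     ] corner-> [0.52043209 0.16955541 0.012     ]
handle [0.6408143  0.18664993 0.26      ] [0.63597006 0.24225749 0.26      ] [0.64790796 0.12936447 0.26      ]
```

```bash
cat > lg.py <<'E'
from station import r
import json,numpy as np
s=r.sense(); open('log.jsonl','a').write(json.dumps({k:np.array(v).tolist() for k,v in s.items()})+'\n')
print(round(s['time_s'],2),s['joints'].round(1),s['tcp_pos'].round(4),s['ee_rot'].round(3).tolist(),s['wrist_force'].round(1),round(float(s['gripper_width']),3))
E
python3 lg.py
python3 -m jog '{"delta_pos":[[27,-29,10],[27,-29,10],[27,-29,10],[27,-29,10],[27,-29,10],[27,-29,10],[27,-29,10],[27,-29,10],[27,-29,10],[27,-29,10]],"rot":[[0,0,0],[0,0,0],[0,0,0],[0,0,0],[0,0,0],[0,0,0],[0,0,0],[0,0,0],[0,0,0],[0,0,0]],"grip":[100,100,100,100,100,100,100,100,100,100]}'
python3 lg.py
python3 -m jog '{"delta_pos":[[0,-40,0],[0,-40,0],[0,-40,0],[0,-40,0],[0,-40,0],[0,-40,0],[0,-40,0],[0,-40,0],[0,-40,0],[0,-40,0]],"rot":[[0,0,-2.5],[0,0,-2.5],[0,0,-2.5],[0,0,-2.5],[0,0,-2.5],[0,0,-2.5],[0,0,-2.5],[0,0,-2.5],[0,0,-2.5],[0,0,-2.5]],"grip":[100,100,100,100,100,100,100,100,100,100]}'
python3 lg.py
```

```text
0.1 [ 90.7  22.1   0.4  -0.  -68.4 -14.8] [0.152  0.6057 0.2465] [[0.97, -0.244, -0.0], [-0.244, -0.97, -0.002], [0.0, 0.002, -1.0]] [0.7 0.1 0.1] 1.002
time_s: 0.93
tcp_pos: [0.4227, 0.3144, 0.3478]
ee_rot: [[0.97, -0.243, -0.0], [-0.243, -0.97, -0.0], [-0.0, 0.0, -1.0]]
wrist_force: [1.0, 0.7, -0.7]
gripper_width: 0.996
0.93 [ 54.3   9.2  -3.   -0.  -77.8  21.7] [0.4227 0.3144 0.3478] [[0.97, -0.243, -0.0], [-0.243, -0.97, -0.0], [-0.0, 0.0, -1.0]] [ 1.   0.7 -0.7] 0.996
time_s: 1.77
tcp_pos: [0.4212, -0.0856, 0.3475]
ee_rot: [[0.775, -0.632, 0.0], [-0.632, -0.775, 0.0], [-0.0, -0.0, -1.0]]
wrist_force: [1.1, 0.5, -0.0]
gripper_width: 1.0
1.77 [ 10.3  -1.2 -14.4  -0.  -76.8  40.5] [ 0.4212 -0.0856  0.3475] [[0.775, -0.632, 0.0], [-0.632, -0.775, 0.0], [-0.0, -0.0, -1.0]] [ 1.1  0.5 -0. ] 1.0
```

```bash
python3 -m jog '{"delta_pos":[[6,-31,-15],[6,-31,-15],[6,-31,-15],[6,-31,-15],[0,0,0],[0,0,0]],"rot":[[0,0,0.25],[0,0,0.25],[0,0,0.25],[0,0,0.25],[0,0,0],[0,0,0]],"grip":[100,100,100,100,100,100]}'
python3 lg.py
python3 -c "
from h import *
d=cap('wrist','w1');print(d['xyz'],np.array(d['orientation']).round(3).tolist(),d['K'][0])
cv2.imwrite('pics/w1.png',d['frame'][:,:,::-1])"
python3 -m jog '{"delta_pos":[[0,0,0],[0,0,0],[0,0,0],[0,0,0],[0,0,0],[0,0,0]],"rot":[[-4.3,-5.5,0],[-4.3,-5.5,0],[-4.3,-5.5,0],[-4.3,-5.5,0],[-4.3,-5.5,0],[0,0,0]],"grip":[100,100,100,100,100,100]}'
python3 lg.py
```

```text
time_s: 2.27
tcp_pos: [0.4452, -0.209, 0.2857]
ee_rot: [[0.785, -0.619, -0.004], [-0.619, -0.785, 0.001], [-0.004, 0.002, -1.0]]
wrist_force: [1.2, 0.2, 0.1]
gripper_width: 1.001
2.27 [ -6.2   7.5 -13.9  -0.  -68.9  57.9] [ 0.4452 -0.209   0.2857] [[0.785, -0.619, -0.004], [-0.619, -0.785, 0.001], [-0.004, 0.002, -1.0]] [1.2 0.2 0.1] 1.001
[ 0.49920491 -0.24979656  0.42228352] [[-0.619, 0.76, 0.196], [-0.785, -0.6, -0.153], [0.002, -0.249, 0.969]] [297.34126494   0.         256.33635444]
time_s: 2.82
tcp_pos: [0.4418, -0.2136, 0.2878]
ee_rot: [[0.673, -0.623, 0.399], [-0.527, -0.782, -0.332], [0.519, 0.013, -0.854]]
wrist_force: [-1.4, -1.2, -1.3]
gripper_width: 0.996
2.82 [  0.3  -6.1 -46.4  40.3 -31.1  19.8] [ 0.4418 -0.2136  0.2878] [[0.673, -0.623, 0.399], [-0.527, -0.782, -0.332], [0.519, 0.013, -0.854]] [-1.4 -1.2 -1.3] 0.996
```

View pics/w1.png

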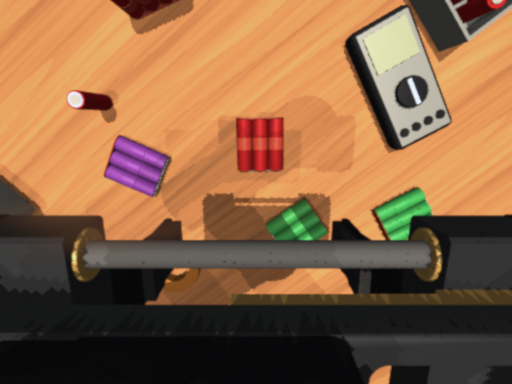

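```bash
cat > kin.py <<'E'
import numpy as np, json
from scipy.spatial.transform import Rotation as R
from scipy.optimize import least_squares
LO=[-179.83,-69.29,-61.27,-181.25,-171.15,-9.14+0,-177.46][:0] or [-179.83,-69.29,-61.27,-181.25,-171.15,-177.46]
HI=[179.83,118.12,80.66,117.63,-9.14,177.46]
ROT=lambda ax,a: R.from_euler(ax,a,degrees=True).as_matrix()
def fk(q,p):
    h,L2,L3,d5,d6,a3=p[:6]
    A=ROT('z',q[0]); B=A@ROT('y',q[1]); C=A@ROT('y',q[1]-0)@ROT('y',-q[1])@ROT('y',q[1]-q[2])
    C=A@ROT('y',q[1]-q[2])
    D=C@ROT('x',p[6]*q[3]); E=D@ROT('y',-q[4])   # E x axis= tool z
    z=E[:,0]; 
    T0=np.column_stack([-E[:,1]*0+E[:,1],np.cross(z,E[:,1]),z])  # x=E_y
    T=T0@ROT('z',-q[5]+p[7])
    pos=np.array([0,0,h])+B@[0,0,L2]+C@[L3,0,a3]+E@[d6,-d5,0]
    return pos,T
def load(): return [json.loads(l) for l in open('log.jsonl')]
def fit():
    L=load(); best=None
    for s in (1,-1):
      for c in (0,90,180,270):
        def f(x):
            p=list(x)+[s,c]; o=[]
            for l in L:
                a,b=fk(l['joints'],p); o+=list((a-l['tcp_pos'])*10)+list((b-np.array(l['ee_rot'])).ravel())
            return o
        k=least_squares(f,[.2,.4,.4,.15,.3,0])
        if best is None or k.cost<best[0]: best=(k.cost,list(k.x)+[s,c])
    return best
def ik(pos,Rm,p,q0):
    def f(q):
        a,b=fk(q,p); return np.r_[(a-pos)*10,R.from_matrix(b.T@Rm).as_rotvec()]
    k=least_squares(f,np.clip(q0,np.array(LO)+.5,np.array(HI)-.5),bounds=(LO,HI),x_scale=50.)
    return k.x,np.abs(k.fun).max()
E
python3 - <<'E'
from kin import *
b=fit();print(b[0],np.round(b[1],4)); json.dump(b[1],open('p.json','w'))
p=b[1]
for l in load():
    a,_=fk(l['joints'],p); print((a-l['tcp_pos']).round(4))
w=np.radians(5.9);xw=np.array([np.cos(w),np.sin(w),0])
yp=np.radians(-38.2);xp=np.array([np.cos(yp),np.sin(yp),0]);Z=np.array([0,0,1.])
def frame(z,y): return np.column_stack([np.cross(y,z),y,z])
rng=np.random.default_rng(0)
def sols(pos,Rm):
    S=[]
    for _ in range(60):
        q,e=ik(pos,Rm,p,rng.uniform(LO,HI))
        if e<1e-3 and not any(np.abs(q-s).max()<2 for s in S): S.append(q)
    return S
for th in (25,35,45):
    t=np.radians(th)
    z0=np.cos(t)*-Z+np.sin(t)*xp; y0=np.cross(Z,xp)
    z1=np.cos(t)*xw-np.sin(t)*Z; y1=-np.cross(Z,xw)
    for sg in (1,-1):
        print(th,sg,'grasp',[s.round(0).tolist() for s in sols(np.array([.46,-.225,.03]),frame(z0,sg*y0))])
        print(th,sg,'place',[s.round(0).tolist() for s in sols(np.array([.51,.17,.07])-.006*z1,frame(z1,sg*y1))])
E
```

```text
3.820239686290545e-30 [ 1.606e-01  5.649e-01  4.218e-01  1.598e-01  2.815e-01  0.000e+00
 -1.000e+00  1.800e+02]
[ 0.  0. -0.]
[0. 0. 0.]
[ 0. -0. -0.]
[ 0. -0.  0.]
[0. 0. 0.]
25 1 grasp []
25 1 place []
25 -1 grasp []
25 -1 place []
35 1 grasp [[-46.0, 24.0, -48.0, -165.0, -18.0, 82.0]]
35 1 place [[-3.0, 28.0, -58.0, -171.0, -52.0, -91.0]]
35 -1 grasp [[-46.0, 24.0, -48.0, -165.0, -18.0, -98.0]]
35 -1 place [[-3.0, 28.0, -58.0, -171.0, -52.0, 89.0]]
45 1 grasp [[-48.0, 30.0, -56.0, -170.0, -41.0, 89.0]]
45 1 place [[-1.0, 22.0, -51.0, -169.0, -28.0, -95.0]]
45 -1 grasp [[-48.0, 30.0, -56.0, -170.0, -41.0, -91.0]]
45 -1 place [[-1.0, 22.0, -51.0, -169.0, -28.0, 85.0]]
```

```bash
python3 - <<'E'
from h import *
d=dict(np.load('pics/w1.npz'))
f=d['frame'].astype(int); m=((f[...,0]>120)&(f[...,1]<90)&(f[...,2]<90)).astype(np.uint8); m[:100]=0;m[200:]=0;m[:,:220]=0;m[:,300:]=0
ys,xs=np.nonzero(m);print(xs.min(),xs.max(),ys.min(),ys.max())
c=cv2.minAreaRect(np.column_stack([xs,ys]).astype(np.float32));print(c)
B=cv2.boxPoints(c);P=[onz(d,u,v,.0108) for u,v in B];print(np.round(P,4))
for i in range(4): e=P[(i+1)%4]-P[i];print(np.linalg.norm(e).round(4),np.degrees(np.arctan2(e[1],e[0])).round(1))
print(np.mean(P,0))
cv2.imwrite('pics/w1c.png',cv2.resize(d['frame'][105:185,220:300],None,fx=7,fy=7,interpolation=cv2.INTER_CUBIC)[:,:,::-1])
# check hand-eye: model cam at this pose vs jog pose
E
```

```text
221 299 117 199
((260.0, 158.0), (78.0, 82.0), 0.0)
[[ 0.4407 -0.1399  0.0108]
 [ 0.5281 -0.2132  0.0108]
 [ 0.4634 -0.2953  0.0108]
 [ 0.3713 -0.2278  0.0108]]
0.114 -40.0
0.1045 -128.3
0.1141 143.8
0.112 51.7
[ 0.45089467 -0.21906509  0.0108    ]
```

View pics/w1c.png

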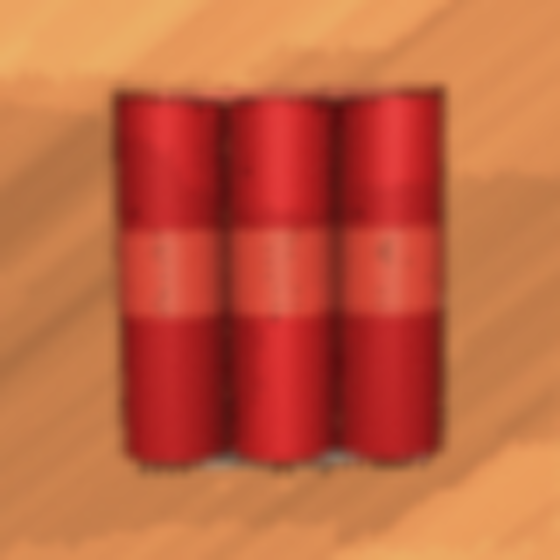

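```bash
cat > plan.py <<'E'
from kin import *
p=json.load(open('p.json'))
Z=np.array([0,0,1.])
def frame(z,y): return np.column_stack([np.cross(y,z),y,z])
def rows(q0,q1,n,via=None,lift=0):
    """joint-space path -> rounded TCP deltas (world) ; prints rows of 10"""
    Q=[q0+(q1-q0)*k/n for k in range(n+1)] if via is None else [q0+(via-q0)*k/(n//2) for k in range(n//2)]+[via+(q1-via)*k/(n-n//2) for k in range(n-n//2+1)]
    pos,T=fk(Q[0],p); dp=[];dr=[]
    for q in Q[1:]:
        a,b=fk(q,p)
        d=np.round((a-pos)*1000,0); v=np.round(R.from_matrix(b@T.T).as_rotvec(degrees=True),1)
        dp.append(d.astype(int).tolist());dr.append(v.tolist())
        pos=pos+d/1000; T=R.from_rotvec(v,degrees=True).as_matrix()@T
    for k in range(0,len(dp),10):
        print('delta_pos',json.dumps(dp[k:k+10],separators=(',',':')));print('rot',json.dumps(dr[k:k+10],separators=(',',':')))
    print('max mm',max(np.linalg.norm(x) for x in dp),'max deg',max(np.linalg.norm(x) for x in dr))
    return Q
E
python3 - <<'E'
from h import *
from plan import *
d=dict(np.load('pics/w1.npz'))
f=lambda x,y,z: onz(d,220+x/7-.43,105+y/7-.43,z)
tl,tr=f(115,92,.0108),f(444,90,.0108); bl,br=f(125,462,.013),f(440,460,.013)
sm=f(282,465,.0205); fm=f(280,90,.0108)
print(tl,tr,np.linalg.norm(tl-tr),bl,br,np.linalg.norm(bl-br),'s',sm,'f',fm,np.linalg.norm((sm-fm)[:2]))
a=fm-sm;print('yaw',np.degrees(np.arctan2(a[1],a[0])), [np.degrees(np.arctan2(*(e)[[1,0]])) for e in (tl-tr,bl-br,tl-bl)])
yaw=np.radians(-38.2);xp=np.array([np.cos(yaw),np.sin(yaw),0]);yp=np.cross(Z,xp)
C=(sm+fm)/2; C[2]=0.01075; print('C',C)
t=np.radians(35); z0=np.cos(t)*-Z+np.sin(t)*xp
con=C-.006*xp                      # contact point
tcp=con-(.025-.0045)*z0           # contact 4.5mm behind tips
q0=np.array(load()[-1]['joints'])
for sg in (1,-1):
    T=frame(z0,sg*yp)
    seed=np.array([-46,24,-48,-165,-18,82 if sg>0 else -98.])
    g,e=ik(tcp,T,p,seed); h,e2=ik(tcp-.08*z0,T,p,g); h3,e3=ik(tcp-.15*z0,T,p,g);print(sg,tcp,g.round(1),e,h.round(1),e2,h3.round(1),e3)
E
```

```text
[ 0.51497711 -0.22838215  0.0108    ] [ 0.47624004 -0.27809706  0.0108    ] 0.06302486150005063 [ 0.4583685  -0.18490414  0.013     ] [ 0.41983764 -0.2343794   0.013     ] 0.06270908362904695 s [ 0.439642   -0.20981225  0.0205    ] f [ 0.49569554 -0.25342904  0.0108    ] 0.0710241067165796
yaw -37.88745763550512 [np.float64(52.07484820389957), np.float64(52.088887860778826), np.float64(-37.52591961021139)]
C [ 0.46766877 -0.23162064  0.01075   ]
1 [ 0.45371327 -0.22063875  0.02754262] [ -46.6   24.5  -49.4 -165.2  -19.2   82.9] 3.146177762758384e-11 [ -45.8   11.1  -51.4 -163.4   -9.1   79.8] 0.03322726871018534 [ -45.4   -0.8  -60.1 -181.2   -9.1   97. ] 0.08416088329185308
-1 [ 0.45371327 -0.22063875  0.02754262] [ -46.6   24.5  -49.4 -165.2  -19.2  -97.1] 3.4713065755198613e-11 [ -45.8   11.1  -51.4 -163.4   -9.1 -100.2] 0.033227267887351926 [ -45.4   -0.8  -60.1 -181.2   -9.1  -83. ] 0.08416088328212609
```

```bash
cat >> plan.py <<'E'
def wc(q):
    A=ROT('z',q[0]);C=A@ROT('y',q[1]-q[2]);B=A@ROT('y',q[1])
    w=np.array([0,0,p[0]])+B@[0,0,p[1]]+C@[p[2],0,0]
    E=C@ROT('x',-q[3])@ROT('y',-q[4]); return w,w+E@[0,-p[3],0]
def show(Q,step=3):
    for q in Q[::step]:
        a,T=fk(q,p);w,o=wc(q);print(q.round(0).astype(int),'tcp',a.round(3),'tip',(a+.025*T[:,2])[2].round(3),'wz',w[2].round(2),o.round(2), 'z',T[:,2].round(2))
def graspT(th,yawdeg,C,s,up=0,back=.006):
    y=np.radians(yawdeg);xp=np.array([np.cos(y),np.sin(y),0]);t=np.radians(th);z0=-np.cos(t)*Z+np.sin(t)*xp
    return C-back*xp-(.025-s)*z0+up*Z, frame(z0,np.cross(Z,xp))
E
python3 - <<'E'
from plan import *
C=np.array([.4677,-.2316,.01075])
g,e=ik(*graspT(40,-37.8,C,.004),p,np.array([-46,24,-48,-165,-30,82.])); print(g.round(1),e)
for th,up in ((40,.03),(45,.03),(45,.06),(55,.06),(55,.1)):
    h,e=ik(*graspT(th,-37.8,C,.004,up),p,g);print(th,up,h.round(1),e)
pre,e=ik(*graspT(55,-37.8,C,.004,.08),p,g)
q0=np.array(load()[-1]['joints'])
via=np.array([-20,-5,-35,-75,-55,30.])
Q=rows(q0,pre,40,via);show(Q)
E
```

```text
[ -47.8   26.9  -54.  -167.5  -31.    86.9] 2.7755575615628914e-15
40 0.03 [ -47.3   21.1  -51.2 -164.   -22.7   82.5] 5.534461777756405e-13
45 0.03 [ -48.4   24.1  -56.  -167.   -35.3   86.9] 2.9072204393380277e-10
45 0.06 [ -48.    17.9  -53.1 -163.8  -26.5   82.6] 1.2502539352112218e-11
55 0.06 [ -50.3   25.9  -61.3 -166.7  -51.9   89. ] 0.005707733171651688
55 0.1 [ -49.6   16.5  -58.3 -164.9  -40.2   85.2] 3.774758283725532e-14
delta_pos [[-18,-9,-13],[-19,-5,-14],[-17,-1,-14],[-17,2,-13],[-16,6,-13],[-15,9,-12],[-12,12,-12],[-10,14,-9],[-8,17,-9],[-5,19,-6]]
rot [[3.8,0.6,-4.8],[3.8,0.6,-4.7],[4.0,0.5,-4.6],[4.2,0.5,-4.5],[4.2,0.4,-4.3],[4.4,0.3,-4.2],[4.5,0.2,-4.0],[4.6,0.0,-3.9],[4.7,-0.0,-3.8],[4.8,-0.2,-3.6]]
delta_pos [[-3,21,-4],[0,21,-3],[3,22,1],[5,23,3],[8,22,6],[11,21,8],[12,21,12],[15,18,14],[16,17,17],[18,15,20]]
rot [[4.8,-0.4,-3.5],[5.0,-0.6,-3.3],[4.9,-0.8,-3.3],[5.0,-1.0,-3.1],[5.0,-1.2,-3.1],[5.1,-1.4,-2.9],[5.0,-1.6,-2.9],[4.9,-1.9,-2.8],[5.0,-2.1,-2.7],[4.8,-2.3,-2.7]]
delta_pos [[8,3,-5],[8,2,-4],[9,0,-3],[9,-2,-3],[10,-5,-3],[10,-7,-2],[10,-9,-4],[9,-11,-4]
[... 1428 characters left out ...]

[-26   0 -40 -93 -53  42] tcp [0.424 0.054 0.232] tip 0.223 wz 0.45 [ 0.2  -0.09  0.33] z [ 0.79  0.51 -0.35]
[ -30    4  -44 -107  -52   50] tcp [0.454 0.034 0.223] tip 0.215 wz 0.41 [ 0.2  -0.07  0.31] z [ 0.88  0.36 -0.3 ]
[ -35    8  -48 -121  -51   59] tcp [ 0.479 -0.006  0.21 ] tip 0.202 wz 0.37 [ 0.21 -0.05  0.29] z [ 0.94  0.16 -0.3 ]
[ -39   12  -51 -134  -50   67] tcp [ 0.493 -0.062  0.188] tip 0.18 wz 0.34 [ 0.23 -0.04  0.28] z [ 0.94 -0.07 -0.34]
[ -44   16  -55 -148  -48   76] tcp [ 0.489 -0.128  0.158] tip 0.147 wz 0.3 [ 0.25 -0.05  0.28] z [ 0.86 -0.28 -0.42]
[ -48   20  -59 -162  -47   85] tcp [ 0.463 -0.196  0.118] tip 0.104 wz 0.28 [ 0.26 -0.07  0.27] z [ 0.71 -0.46 -0.53]
```

```bash
python3 -m jog '{"delta_pos":[[-18,-9,-13],[-19,-5,-14],[-17,-1,-14],[-17,2,-13],[-16,6,-13],[-15,9,-12],[-12,12,-12],[-10,14,-9],[-8,17,-9],[-5,19,-6]],"rot":[[3.8,0.6,-4.8],[3.8,0.6,-4.7],[4.0,0.5,-4.6],[4.2,0.5,-4.5],[4.2,0.4,-4.3],[4.4,0.3,-4.2],[4.5,0.2,-4.0],[4.6,0.0,-3.9],[4.7,0,-3.8],[4.8,-0.2,-3.6]],"grip":[100,100,100,100,100,100,100,100,100,100]}' | head -1
python3 lg.py
python3 -m jog '{"delta_pos":[[-3,21,-4],[0,21,-3],[3,22,1],[5,23,3],[8,22,6],[11,21,8],[12,21,12],[15,18,14],[16,17,17],[18,15,20]],"rot":[[4.8,-0.4,-3.5],[5.0,-0.6,-3.3],[4.9,-0.8,-3.3],[5.0,-1.0,-3.1],[5.0,-1.2,-3.1],[5.1,-1.4,-2.9],[5.0,-1.6,-2.9],[4.9,-1.9,-2.8],[5.0,-2.1,-2.7],[4.8,-2.3,-2.7]],"grip":[100,100,100,100,100,100,100,100,100,100]}' | head -1
python3 lg.py
```

```text
time_s: 3.65
3.65 [ -9.8  -5.2 -39.7 -17.9 -43.6  24.6] [ 0.3116 -0.148   0.1764] [[0.074, -0.963, 0.259], [-0.985, -0.03, 0.17], [-0.155, -0.268, -0.951]] [-0.8 -0.5  0.5] 1.001
time_s: 4.48
4.48 [-19.5  -5.  -34.1 -75.4 -54.8  29.1] [0.3981 0.0523 0.2536] [[-0.192, -0.74, 0.644], [-0.454, 0.649, 0.611], [-0.87, -0.175, -0.46]] [-0.2  1.9 -0.3] 0.998
```

Follows the plan as intended; continue.

```bash
python3 -m jog '{"delta_pos":[[8,3,-5],[8,2,-4],[9,0,-3],[9,-2,-3],[10,-5,-3],[10,-7,-2],[10,-9,-4],[9,-11,-4],[8,-13,-4],[8,-15,-5]],"rot":[[2.5,-0.7,-2.9],[2.2,-0.7,-3.1],[2.1,-0.7,-3.5],[1.9,-0.5,-3.6],[1.6,-0.5,-3.9],[1.5,-0.4,-4.0],[1.3,-0.2,-4.2],[1.1,0.0,-4.4],[1.0,0.2,-4.4],[0.8,0.5,-4.6]],"grip":[100,100,100,100,100,100,100,100,100,100]}' | head -1
python3 lg.py
python3 -m jog '{"delta_pos":[[6,-18,-6],[5,-18,-7],[3,-21,-8],[1,-21,-10],[-1,-22,-10],[-4,-23,-11],[-6,-23,-13],[-8,-22,-13],[-12,-22,-14],[-13,-22,-15]],"rot":[[0.7,0.6,-4.7],[0.6,0.9,-4.6],[0.5,1.2,-4.8],[0.4,1.4,-4.7],[0.5,1.6,-4.7],[0.4,1.9,-4.7],[0.5,2.2,-4.7],[0.6,2.4,-4.5],[0.6,2.6,-4.5],[0.7,2.8,-4.5]],"grip":[100,100,100,100,100,100,100,100,100,100]}' | head -1
python3 -m jog '{"delta_pos":[[0,0,0],[0,0,0]],"rot":[[0,0,0],[0,0,0]],"grip":[100,100]}' | head -1
python3 lg.py
python3 - <<'E'
from plan import *
C=np.array([.4677,-.2316,.01075])
q0=np.array(load()[-1]['joints'])
m,e=ik(*graspT(45,-37.8,C,.004,.03),p,q0); print(e)
g,e=ik(*graspT(40,-37.8,C,.004),p,q0); print(e,fk(g,p))
Q=rows(q0,g,14,m); show(Q,2)
E
```

```text
time_s: 5.32
5.32 [ -34.2    7.8  -46.5 -121.2  -49.8   57.7] [ 0.4876 -0.0087  0.2154] [[-0.292, -0.152, 0.944], [-0.031, 0.988, 0.149], [-0.956, 0.014, -0.293]] [0.4 0.7 0.4] 1.005
time_s: 6.15
time_s: 6.32
6.32 [ -49.1   20.9  -59.2 -167.3  -45.6   87.2] [ 0.4567 -0.2214  0.1066] [[-0.446, 0.618, 0.647], [0.354, 0.786, -0.507], [-0.822, 0.003, -0.57]] [ 0.3  0.6 -1.2] 0.998
3.524958103184872e-14
1.874000954416033e-11 (array([ 0.45229313, -0.21964921,  0.02683693]), array([[-6.05293856e-01,  6.12907054e-01,  5.07901852e-01],
       [ 4.69514043e-01,  7.90155012e-01, -3.93969060e-01],
       [-6.42787610e-01, -9.43867735e-12, -7.66044443e-01]]))
delta_pos [[0,0,-8],[-1,0,-7],[-1,1,-7],[0,0,-8],[-1,0,-7],[-1,1,-7],[-1,1,-7],[0,-1,-4],[0,0,-4],[0,0,-4]]
rot [[0.9,1.2,0.1],[0.9,1.1,0.0],[0.9,1.2,0.1],[0.9,1.2,0.0],[0.9,1.1,0.1],[0.8,1.2,0.0],[0.9,1.2,0.1],[0.4,0.6,-0.0],[0.5,0.5,-0.0],[0.4,0.6,-0.0]]
delta_pos [[0,0,-4],[0,0,-5],[0,0,-4],[1,0,-4]]
rot [[0.5,0.5,-0.0],[0.4,0.6,-0.0],[0.4,0.6,-0.0],[0.5,0.5,-0.0]]
max mm 8.0 max deg 1.5033296378372907
[ -49   21  -59 -167  -46   87] tcp 
[... 215 characters left out ...]
57 -167  -40   87] tcp [ 0.454 -0.22   0.077] tip 0.061 wz 0.27 [ 0.29 -0.09  0.26] z [ 0.6  -0.47 -0.65]
[ -49   24  -56 -167  -37   87] tcp [ 0.452 -0.219  0.063] tip 0.045 wz 0.26 [ 0.29 -0.09  0.26] z [ 0.57 -0.44 -0.69]
[ -48   24  -56 -167  -35   87] tcp [ 0.451 -0.219  0.051] tip 0.034 wz 0.26 [ 0.3  -0.1   0.25] z [ 0.55 -0.43 -0.72]
[ -48   25  -55 -167  -33   87] tcp [ 0.452 -0.219  0.043] tip 0.025 wz 0.26 [ 0.3  -0.1   0.25] z [ 0.54 -0.42 -0.73]
[ -48   26  -55 -167  -32   87] tcp [ 0.452 -0.22   0.035] tip 0.016 wz 0.25 [ 0.3  -0.11  0.25] z [ 0.52 -0.41 -0.75]
[ -48   27  -54 -168  -31   87] tcp [ 0.452 -0.22   0.027] tip 0.008 wz 0.25 [ 0.31 -0.11  0.24] z [ 0.51 -0.39 -0.77]
```

```bash
python3 -m jog '{"delta_pos":[[0,0,-8],[-1,0,-7],[-1,1,-7],[0,0,-8],[-1,0,-7],[-1,1,-7],[-1,1,-7],[0,-1,-4],[0,0,-4],[0,0,-4]],"rot":[[0.9,1.2,0.1],[0.9,1.1,0],[0.9,1.2,0.1],[0.9,1.2,0],[0.9,1.1,0.1],[0.8,1.2,0],[0.9,1.2,0.1],[0.4,0.6,0],[0.5,0.5,0],[0.4,0.6,0]],"grip":[100,100,100,100,100,100,100,100,100,100]}' | head -1
python3 -m jog '{"delta_pos":[[0,0,-4],[0,0,-4],[0,0,-4],[1,0,-4],[0,0,0],[0,0,0]],"rot":[[0.5,0.5,0],[0.4,0.6,0],[0.4,0.6,0],[0.5,0.5,0],[0,0,0],[0,0,0]],"grip":[100,100,100,100,100,100]}'
python3 -c "
from h import *
d=cap('wrist','w2')"
```

```text
time_s: 7.15
time_s: 7.65
tcp_pos: [0.4506, -0.217, 0.0263]
ee_rot: [[-0.607, 0.613, 0.506], [0.473, 0.79, -0.39], [-0.639, 0.003, -0.769]]
wrist_force: [-0.0, 0.4, 0.8]
gripper_width: 0.996
```

View pics/w2.png

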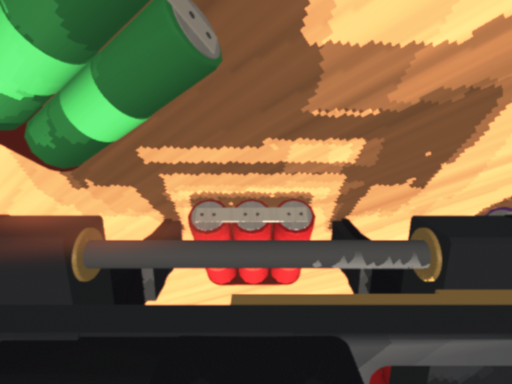

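```bash
python3 -m jog '{"delta_pos":[[0,0,0],[0,0,0],[0,0,0],[0,0,0],[0,0,0],[0,0,0],[0,0,0]],"rot":[[0,0,0],[0,0,0],[0,0,0],[0,0,0],[0,0,0],[0,0,0],[0,0,0]],"grip":[50,50,50,50,50,50,50]}'
python3 lg.py
python3 - <<'E'
from plan import *
q0=np.array(load()[-1]['joints'])
w=np.radians(5.9);xw=np.array([np.cos(w),np.sin(w),0]);yw=np.cross(Z,xw)
O=np.array([.5195,.1705,0])
t=np.radians(40)
z1=np.cos(t)*xw-np.sin(t)*Z
T1=frame(z1,-yw)
con=45 # contact height above foot
def tgt(dx,dy,dz): # offset in welder frame, of pack centre from seated
    return O+dx*xw+dy*yw+(.012+.045+dz)*Z-(.025-.004)*z1
pre,e=ik(tgt(-.05,-.03,.06),T1,p,np.array([-3,28,-58,-171,-52,-91.]))
print(pre.round(1),e); l1,e=ik(tgt(-.02,-.015,.006),T1,p,pre); print(l1.round(1),e); l2,e=ik(tgt(0,0,0),T1,p,pre); print(l2.round(1),e)
via=(q0+pre)/2; via[1]-=18; 
Q=rows(q0,pre,40,via);show(Q)
E
```

```text
time_s: 8.28
tcp_pos: [0.4504, -0.2169, 0.0263]
ee_rot: [[-0.607, 0.613, 0.506], [0.473, 0.79, -0.39], [-0.639, 0.003, -0.77]]
wrist_force: [-1.0, -0.5, 1.2]
gripper_width: 0.73
8.28 [ -47.7   26.8  -54.1 -167.3  -30.8   86.7] [ 0.4504 -0.2169  0.0263] [[-0.607, 0.613, 0.506], [0.473, 0.79, -0.39], [-0.639, 0.003, -0.77]] [-1.  -0.5  1.2] 0.73
[  -7.7    9.4  -52.9 -153.5  -23.7 -105.7] 8.580893760572622e-10
[  -5.6   23.3  -57.1 -166.5  -40.6  -92.9] 1.5265566588595902e-15
[  -2.2   25.2  -55.4 -170.5  -40.7  -92. ] 8.881784197001252e-15
delta_pos [[5,7,10],[5,7,10],[5,8,11],[4,8,10],[4,8,10],[4,8,10],[3,9,10],[3,8,10],[3,9,10],[2,9,10]]
rot [[1.5,-2.6,-2.3],[1.7,-2.6,-2.3],[1.7,-2.7,-2.2],[1.8,-2.6,-2.2],[2.0,-2.7,-2.0],[2.0,-2.6,-2.1],[2.1,-2.6,-1.9],[2.2,-2.6,-1.9],[2.3,-2.6,-1.8],[2.4,-2.6,-1.8]]
delta_pos [[2,9,10],[2,10,10],[1,9,10],[1,10,10],[1,9,10],[0,10,9],[0,10,10],[-1,10,10],[-1,9,9],[-1,10,10]]
rot [[2.5,-2.6,-1.6],[2.6,-2.6,-1.6],[2.6,-2.5,-1.6],[2.8,-2.5,-1.4],[2.8,-2.5,-1.4],[3.0,-2.4,-1.3],[3.0,-2.4,-1.3],[3.1,-2.3,-1.1],[3.1,-2.4,-1.1],[3.3,-2.2,-1.0]]
delta_pos [[
[... 1502 characters left out ...]
[ 0.85 -0.25 -0.47]
[ -24    2  -53 -159  -27  -29] tcp [ 0.492 -0.004  0.206] tip 0.193 wz 0.38 [0.25 0.05 0.35] z [ 0.84 -0.2  -0.5 ]
[ -21    3  -53 -158  -26  -43] tcp [0.489 0.023 0.191] tip 0.178 wz 0.37 [0.25 0.06 0.34] z [ 0.84 -0.14 -0.53]
[ -18    5  -53 -157  -25  -58] tcp [0.485 0.05  0.177] tip 0.163 wz 0.37 [0.25 0.07 0.33] z [ 0.83 -0.09 -0.55]
[ -15    6  -53 -156  -25  -72] tcp [0.479 0.076 0.163] tip 0.148 wz 0.36 [0.25 0.09 0.33] z [ 0.81 -0.03 -0.58]
[ -12    8  -53 -155  -24  -87] tcp [0.47  0.101 0.149] tip 0.134 wz 0.35 [0.25 0.1  0.32] z [ 0.79  0.02 -0.61]
[  -9    9  -53 -154  -24 -101] tcp [0.461 0.126 0.135] tip 0.119 wz 0.35 [0.24 0.11 0.31] z [ 0.77  0.06 -0.63]
```

```bash
python3 -m jog '{"delta_pos":[[5,7,10],[5,7,10],[5,8,11],[4,8,10],[4,8,10],[4,8,10],[3,9,10],[3,8,10],[3,9,10],[2,9,10]],"rot":[[1.5,-2.6,-2.3],[1.7,-2.6,-2.3],[1.7,-2.7,-2.2],[1.8,-2.6,-2.2],[2.0,-2.7,-2.0],[2.0,-2.6,-2.1],[2.1,-2.6,-1.9],[2.2,-2.6,-1.9],[2.3,-2.6,-1.8],[2.4,-2.6,-1.8]],"grip":[50,50,50,50,50,50,50,50,50,50]}' |head -1; python3 lg.py
python3 -m jog '{"delta_pos":[[2,9,10],[2,10,10],[1,9,10],[1,10,10],[1,9,10],[0,10,9],[0,10,10],[-1,10,10],[-1,9,9],[-1,10,10]],"rot":[[2.5,-2.6,-1.6],[2.6,-2.6,-1.6],[2.6,-2.5,-1.6],[2.8,-2.5,-1.4],[2.8,-2.5,-1.4],[3.0,-2.4,-1.3],[3.0,-2.4,-1.3],[3.1,-2.3,-1.1],[3.1,-2.4,-1.1],[3.3,-2.2,-1.0]],"grip":[50,50,50,50,50,50,50,50,50,50]}' |head -1; python3 lg.py
python3 -m jog '{"delta_pos":[[0,9,-5],[0,9,-5],[0,9,-5],[-1,9,-5],[0,9,-5],[-1,9,-4],[-1,9,-5],[-1,9,-5],[-2,9,-5],[-2,9,-4]],"rot":[[4.1,-0.6,-1.0],[4.1,-0.6,-1.0],[4.1,-0.4,-1.1],[4.1,-0.3,-1.1],[4.1,-0.3,-1.2],[4.0,-0.1,-1.2],[4.0,-0.1,-1.3],[4.0,0,-1.3],[4.0,0.1,-1.3],[4.0,0.2,-1.4]],"grip":[50,50,50,50,50,50,50,50,50,50]}' |head -1; python3 lg.py
python3 -m jog '{"delta_pos":[[-1,8,-5],[-3,9,-5],[-2,9,-5],[-2,8,-4],[-3,9,-5],[-3,8,-5],[-3,8,-4],[-3,9,-5],[-4,8,-4],[-4,8,-5]],"rot":[[3.9,0.2,-1.4],[3.9,0.4,-1.5],[3.8,0.4,-1.5],[3.8,0.5,-1.6],[3.8,0.6,-1.6],[3.7,0.7,-1.6],[3.7,0.7,-1.7],[3.6,0.8,-1.7],[3.6,0.9,-1.8],[3.6,1.0,-1.8]],"grip":[50,50,50,50,50,50,50,50,50,50]}' |head -1; python3 lg.py
python3 - <<'E'
from h import *
d=cap('scene','s1');e=cap('wrist','w3')
a=cv2.resize(d['frame'][130:270,230:400],(510,420),interpolation=cv2.INTER_CUBIC)
b=cv2.resize(e['frame'],(560,420))[:,140:420]
cv2.imwrite('pics/v1.png',np.hstack([a,b])[:,:,::-1])
E
```

```text
time_s: 9.12
9.12 [ -37.7   13.5  -53.9 -164.   -29.    38.4] [ 0.4877 -0.1347  0.1267] [[-0.081, 0.721, 0.688], [0.823, 0.438, -0.362], [-0.562, 0.537, -0.629]] [ 0.1  0.3 -2.3] 0.731
time_s: 9.95
9.95 [ -27.7   -0.   -53.5 -160.2  -26.9   -9.9] [ 0.4909 -0.0387  0.2238] [[0.278, 0.458, 0.844], [0.959, -0.087, -0.269], [-0.05, 0.885, -0.463]] [ 0.4 -0.1 -1.7] 0.727
time_s: 10.78
10.78 [ -17.5    4.7  -53.3 -156.9  -25.2  -58. ] [0.4828 0.0509 0.1753] [[0.457, 0.334, 0.824], [0.683, -0.726, -0.085], [0.57, 0.602, -0.56]] [ 0.6 -0.  -3. ] 0.733
time_s: 11.62
11.62 [  -7.6    9.4  -53.1 -153.6  -23.7 -105.9] [0.455  0.1346 0.129 ] [[0.643, 0.101, 0.759], [0.063, -0.995, 0.079], [0.763, -0.003, -0.646]] [ 0.4 -0.4 -2.1] 0.733
```

View pics/v1.png

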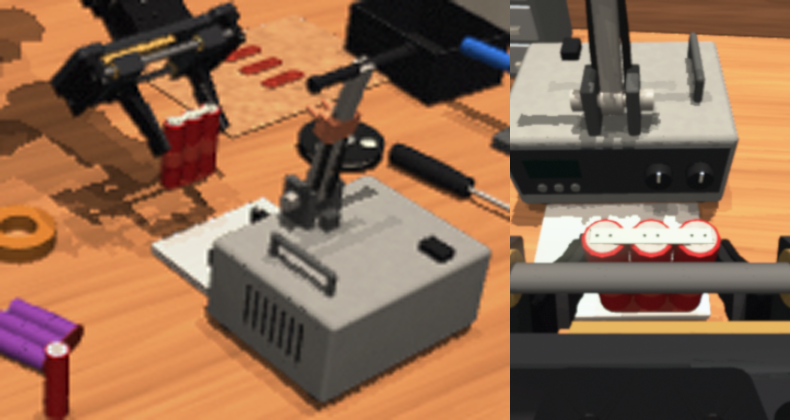

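```bash
python3 - <<'E'
from h import *
O=np.array([.5195,.1705,0]);w=np.radians(5.9)
x=np.array([np.cos(w),np.sin(w),0]);y=np.array([-np.sin(w),np.cos(w),0])
P=lambda a,b,c:O+a/1000*x+b/1000*y+np.array([0,0,c/1000])
segs=[((-47,-75,12),(-47,75,12)),((-47,-75,12),(65,-75,12)),((-47,75,12),(65,75,12)),
((65,-100,93),(65,100,93)),((65,-100,93),(220,-100,93)),((65,100,93),(220,100,93)),((220,-100,93),(220,100,93)),((65,-100,93),(65,-100,0)),
((10.75,32.25,28),(10.75,-50.75,28)),((10.75,32.25,28),(-21.25,32.25,28)),((10.75,32.25,12),(10.75,-50.75,12)),((10.75,32.25,12),(-21.25,32.25,12))]
out=[]
for n,(r0,r1,c0,c1,s) in {'t0':(110,200,160,235,5),'w3':(0,240,120,370,1.6)}.items():
    d=dict(np.load(f'pics/{n}.npz'))
    im=cv2.resize(d['frame'][r0:r1,c0:c1],None,fx=s,fy=s,interpolation=cv2.INTER_CUBIC)
    for a,b in segs:
        pts=[tuple(int(v) for v in ((proj(d,P(*q))+.5-[c0,r0])*s).round()) for q in (a,b)]
        cv2.line(im,*pts,(0,255,0),1)
    out.append(im)
h=max(o.shape[0] for o in out)
cv2.imwrite('pics/ov.png',np.hstack([cv2.copyMakeBorder(o,0,h-o.shape[0],0,0,0) for o in out])[:,:,::-1])
E
```

```text
(no output)
```

View pics/ov.png

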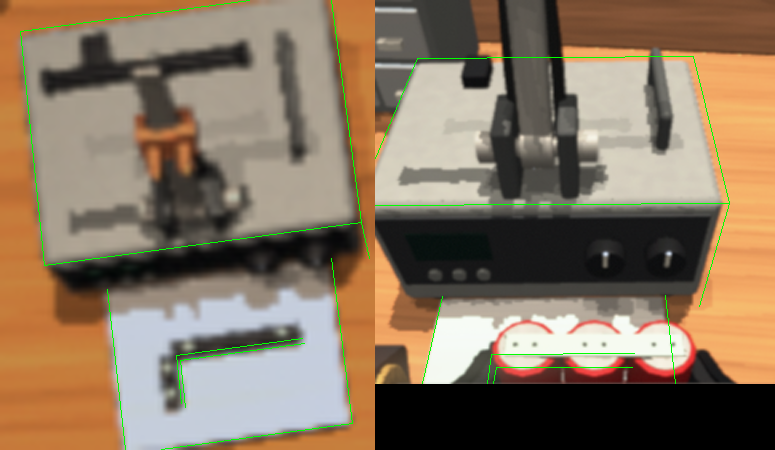

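```bash
cat >> plan.py <<'E'
w=np.radians(5.9);xw=np.array([np.cos(w),np.sin(w),0]);yw=np.cross(Z,xw);O=np.array([.5195,.1705,0])
def inw(v): v=np.asarray(v)-O; return np.round([v@xw*1000,v@yw*1000,v[2]*1000],1)
E
python3 - <<'E'
from plan import *
l=load()[-1];t=np.radians(40);z1=np.cos(t)*xw-np.sin(t)*Z
tgt=lambda dx,dy,dz: O+dx*xw+dy*yw+(.057+dz)*Z-.021*z1
for a in ((-.02,-.012,.008),(-.02,-.012,0),(0,0,0)): print(((tgt(*a)-l['tcp_pos'])*1000).round(1), inw(tgt(*a)))
E
```

```text
[ 29.9  20.2 -50.5] [-36.1 -12.   78.5]
[ 29.9  20.2 -58.5] [-36.1 -12.   70.5]
[ 48.5  34.2 -58.5] [-16.1  -0.   70.5]
```

```bash
python3 -m jog '{"delta_pos":[[5,3,-8],[5,3,-9],[5,4,-8],[5,3,-9],[5,4,-8],[5,3,-8],[0,0,0],[0,0,0]],"rot":[[0,0,0],[0,0,0],[0,0,0],[0,0,0],[0,0,0],[0,0,0],[0,0,0],[0,0,0]],"grip":[50,50,50,50,50,50,50,50]}'
for i in 1 2 3; do python3 -m jog '{"delta_pos":[[0,0,-2],[0,0,0],[0,0,0]],"rot":[[0,0,0],[0,0,0],[0,0,0]],"grip":[50,50,50]}' | sed -n '2p;4p'; done
```

```text
time_s: 12.38
tcp_pos: [0.486, 0.1541, 0.0795]
ee_rot: [[0.641, 0.103, 0.76], [0.067, -0.995, 0.079], [0.764, 0.0, -0.645]]
wrist_force: [-0.7, 0.4, -2.3]
gripper_width: 0.734
tcp_pos: [0.4863, 0.1539, 0.0788]
wrist_force: [0.2, -0.4, -2.6]
tcp_pos: [0.4864, 0.1541, 0.0764]
wrist_force: [0.8, -0.0, -1.8]
tcp_pos: [0.4863, 0.1541, 0.074]
wrist_force: [0.5, 0.7, -2.3]
```

```bash
for i in 1 2 3 4 5; do python3 -m jog '{"delta_pos":[[0,0,-1],[0,0,0],[0,0,0]],"rot":[[0,0,0],[0,0,0],[0,0,0]],"grip":[50,50,50]}' | sed -n '2p;4p'; done
python3 - <<'E'
from h import *
d=cap('scene','s2')
a=cv2.resize(d['frame'][130:260,240:400],(640,520),interpolation=cv2.INTER_CUBIC)
cv2.imwrite('pics/v2.png',a[:,:,::-1])
E
```

```text
tcp_pos: [0.4864, 0.1542, 0.0731]
wrist_force: [0.9, 0.5, -1.6]
tcp_pos: [0.4864, 0.1541, 0.0722]
wrist_force: [0.2, -0.5, -2.4]
tcp_pos: [0.4864, 0.1541, 0.0712]
wrist_force: [0.1, -0.1, -1.5]
tcp_pos: [0.4867, 0.1542, 0.0708]
wrist_force: [-1.6, 0.5, 2.3]
tcp_pos: [0.487, 0.1543, 0.0707]
wrist_force: [-3.7, -0.8, 8.3]
```

View pics/v2.png

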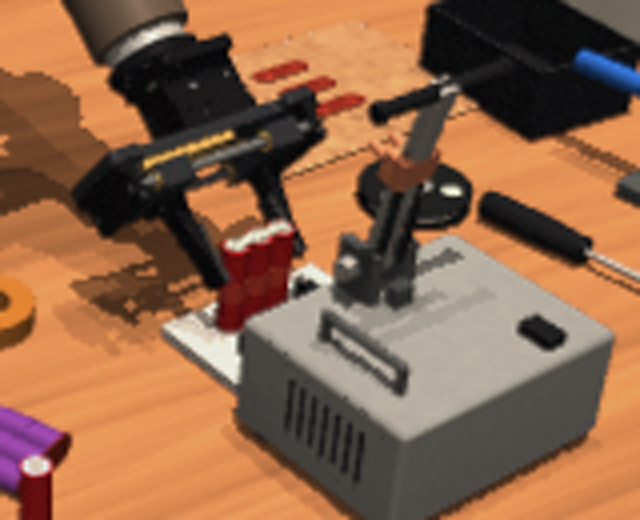

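```bash
python3 -m jog '{"delta_pos":[[0,0,1],[4,2,0],[4,2,0],[3,3,0],[3,2,0],[0,0,0],[0,0,0]],"rot":[[0,0,0],[0,0,0],[0,0,0],[0,0,0],[0,0,0],[0,0,0],[0,0,0]],"grip":[50,50,50,50,50,50,50]}' | sed -n '2p;4p'
for i in 1 2 3 4; do python3 -m jog '{"delta_pos":[[1.5,0.1,0],[0,0,0],[0,0,0]],"rot":[[0,0,0],[0,0,0],[0,0,0]],"grip":[50,50,50]}' | sed -n '2p;4p'; done
```

```text
tcp_pos: [0.5013, 0.1634, 0.0707]
wrist_force: [0.2, 0.0, 2.7]
tcp_pos: [0.502, 0.1635, 0.0708]
wrist_force: [-3.1, -1.1, 5.8]
tcp_pos: [0.5028, 0.1636, 0.0708]
wrist_force: [-5.0, -1.4, 10.1]
tcp_pos: [0.504, 0.1638, 0.0709]
wrist_force: [-6.7, -1.9, 10.4]
tcp_pos: [0.5056, 0.164, 0.0708]
wrist_force: [-5.9, -1.0, 10.9]
```

```bash
python3 - <<'E'
from h import *
d=cap('wrist','w4');a=dict(np.load('pics/w3.npz'))
t=a['frame'][198:236,192:322]
m=cv2.matchTemplate(d['frame'][170:262,160:350],t,cv2.TM_CCOEFF_NORMED)
print(cv2.minMaxLoc(m)[1],np.array(cv2.minMaxLoc(m)[3])+[160,170]-[192,198])
s=t.shape
im=np.hstack([cv2.resize(x['frame'][170:300,170:340],None,fx=2.3,fy=2.3,interpolation=cv2.INTER_CUBIC) for x in (a,d)])
cv2.imwrite('pics/v3.png',im[:,:,::-1])
E
```

```text
0.8294088244438171 [ 0 -3]
```

View pics/v3.png

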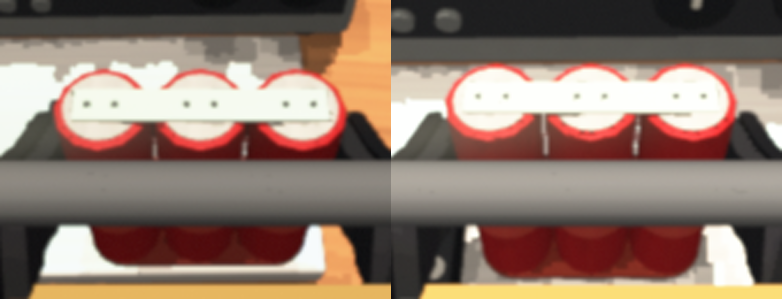

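```bash
python3 -m jog '{"delta_pos":[[-2,0,1],[-2,0,0],[0,0,0],[0,0,0]],"rot":[[0.2,-2,0],[0.2,-2,0],[0,0,0],[0,0,0]],"grip":[50,50,50,50]}' | sed -n '2p;4p'
for i in 1 2 3 4; do python3 -m jog '{"delta_pos":[[-0.2,1.5,0],[0,0,0],[0,0,0]],"rot":[[0,0,0],[0,0,0],[0,0,0]],"grip":[50,50,50]}' | sed -n '2p;4p'; done
```

```text
tcp_pos: [0.5014, 0.1636, 0.0696]
wrist_force: [-0.7, 0.3, -2.8]
tcp_pos: [0.502, 0.1652, 0.071]
wrist_force: [-0.6, 0.4, -2.1]
tcp_pos: [0.5019, 0.1667, 0.0712]
wrist_force: [-1.0, 0.4, -1.9]
tcp_pos: [0.5017, 0.1682, 0.0713]
wrist_force: [-1.1, -0.1, -2.0]
tcp_pos: [0.5019, 0.1688, 0.0713]
wrist_force: [-2.6, -4.8, -1.0]
```

```bash
for i in 1 2; do python3 -m jog '{"delta_pos":[[0,0,-0.7],[0,0,0],[0,0,0]],"rot":[[0,0,0],[0,0,0],[0,0,0]],"grip":[50,50,50]}' | sed -n '2p;4p'; done
for i in 1 2; do python3 -m jog '{"delta_pos":[[0.6,0,0],[0,0,0],[0,0,0]],"rot":[[0,0,0],[0,0,0],[0,0,0]],"grip":[50,50,50]}' | sed -n '2p;4p'; done
```

```text
tcp_pos: [0.502, 0.1688, 0.0711]
wrist_force: [-2.9, -5.7, 1.9]
tcp_pos: [0.502, 0.1688, 0.0706]
wrist_force: [-2.5, -5.8, 3.3]
tcp_pos: [0.5022, 0.1688, 0.0706]
wrist_force: [-4.8, -6.1, 3.7]
tcp_pos: [0.5024, 0.1689, 0.0706]
wrist_force: [-6.1, -7.6, 3.7]
```

```bash
python3 -m jog '{"delta_pos":[[0,0,0],[0,0,0],[0,0,0],[0,0,0],[0,0,0],[0,0,0]],"rot":[[0,0,0],[0,0,0],[0,0,0],[0,0,0],[0,0,0],[0,0,0]],"grip":[80,90,100,100,100,100]}' | sed -n '1,2p;4,5p'
python3 -m jog '{"delta_pos":[[-8,-1,6],[-10,-1,8],[-15,-2,12],[-15,-2,12],[0,0,0],[0,0,0]],"rot":[[0,0,0],[0,0,0],[0,0,0],[0,0,0],[0,0,0],[0,0,0]],"grip":[100,100,100,100,100,100]}'
python3 lg.py
python3 - <<'E'
from h import *
from plan import O,xw,yw,inw
d=cap('wrist','w5');e=cap('scene','s3');f=cap('top','t3')
P=lambda a,b,c:O+a/1000*xw+b/1000*yw+np.array([0,0,c/1000])
def draw(d,im,r0,c0,s):
    for a,b in [((10.75,32.25,28),(10.75,-50.75,28)),((10.75,32.25,28),(-21.25,32.25,28)),((-10.75,-32.25,84),(-10.75,32.25,84)),((10.75,-32.25,84),(10.75,32.25,84)),((-10.75,-22,12),(-10.75,22,12))]:
        pts=[tuple(int(v) for v in ((proj(d,P(*q))+.5-[c0,r0])*s).round()) for q in (a,b)]; cv2.line(im,*pts,(0,255,0),1)
c=lambda d,r0,r1,c0,c1,s:cv2.resize(d['frame'][r0:r1,c0:c1],None,fx=s,fy=s,interpolation=cv2.INTER_CUBIC)
a=c(d,90,240,150,350,2);a2=a.copy();draw(d,a2,90,150,2)
b=c(e,170,230,270,350,5);b2=c(f,150,210,165,245,5);
top=np.hstack([a,a2]);bot=np.hstack([b,b2]);print(top.shape,bot.shape)
cv2.imwrite('pics/v4.png',np.vstack([top,bot])[:,:,::-1])
E
```

```text
time_s: 18.9
tcp_pos: [0.5031, 0.1697, 0.07]
wrist_force: [-0.5, 0.5, -0.3]
gripper_width: 0.99
time_s: 19.4
tcp_pos: [0.4578, 0.1626, 0.1115]
ee_rot: [[0.584, 0.104, 0.805], [0.06, -0.995, 0.085], [0.809, -0.001, -0.587]]
wrist_force: [-0.4, 0.5, -0.2]
gripper_width: 1.002
19.4 [  -4.4   18.1  -61.3 -167.7  -43.6  -92.9] [0.4578 0.1626 0.1115] [[0.584, 0.104, 0.805], [0.06, -0.995, 0.085], [0.809, -0.001, -0.587]] [-0.4  0.5 -0.2] 1.002
(300, 800, 3) (300, 800, 3)
```

View pics/v4.png

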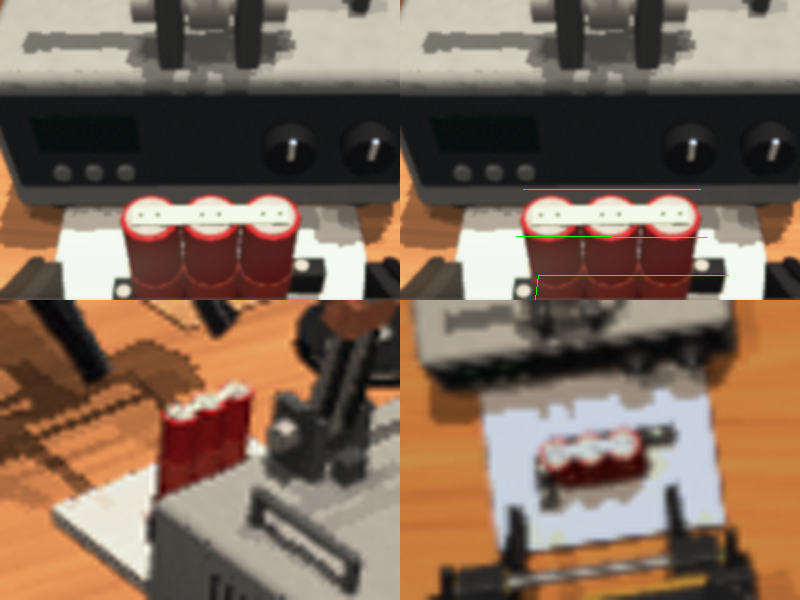

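```bash
python3 - <<'E'
from plan import *
l=load()[-1];q=np.array(l['joints']);T=np.array(l['ee_rot'])
print(inw(l['tcp_pos']))
for x,z in((-60,.043),(-36,.043)):
    t=O+x/1000*xw+z*Z; k,e=ik(t,T,p,q);print(k.round(1),e,((t-l['tcp_pos'])*1000).round(1))
E
python3 -m jog '{"delta_pos":[[0,0,-7],[0,0,-7],[0,0,-7],[0,0,-7],[0,0,-7],[0,1,-7],[0,1,-7],[0,0,-7],[0,0,-6],[0,0,-6]],"rot":[[0,0,0],[0,0,0],[0,0,0],[0,0,0],[0,0,0],[0,0,0],[0,0,0],[0,0,0],[0,0,0],[0,0,0]],"grip":[0,0,0,0,0,0,0,0,0,0]}'
python3 -m jog '{"delta_pos":[[4,1,0],[4,0,0],[4,0,0],[4,1,0],[0,0,0],[0,0,0]],"rot":[[0,0,0],[0,0,0],[0,0,0],[0,0,0],[0,0,0],[0,0,0]],"grip":[0,0,0,0,0,0]}'
```

```text
[-62.1  -1.5 111.5]
[  -6.6   31.8  -61.3 -164.   -53.7  -91.5] 0.05818380463485447 [  2.    1.7 -68.5]
[  -3.9   34.1  -61.3 -170.   -58.7  -89.4] 0.010719442462636302 [ 25.8   4.2 -68.5]
time_s: 20.38
tcp_pos: [0.4781, 0.1618, 0.0517]
ee_rot: [[0.6, 0.117, 0.791], [0.062, -0.993, 0.101], [0.797, -0.012, -0.603]]
wrist_force: [-0.0, -0.7, -0.1]
gripper_width: 0.324
time_s: 20.88
tcp_pos: [0.4911, 0.1644, 0.0543]
ee_rot: [[0.598, 0.119, 0.792], [0.062, -0.993, 0.102], [0.799, -0.012, -0.601]]
wrist_force: [-15.4, -6.9, 16.4]
gripper_width: 0.008
```

```bash
python3 -m jog '{"delta_pos":[[-3,0,1],[-4,0,2],[-5,0,3],[-10,0,6],[-12,0,8],[-12,0,10],[0,0,0],[0,0,0]],"rot":[[0,0,0],[0,0,0],[0,0,0],[0,0,0],[0,0,0],[0,0,0],[0,0,0],[0,0,0]],"grip":[0,0,0,0,0,0,0,0]}'
python3 lg.py
python3 - <<'E'
from h import *
d=cap('wrist','w6');a=dict(np.load('pics/w5.npz'));e=cap('scene','s4');f=cap('top','t4')
old=dict(np.load('pics/s3.npz'));of=dict(np.load('pics/t3.npz'))
for x,y,(r0,r1,c0,c1) in ((old,e,(185,218,300,322)),(of,f,(170,190,190,215))):
    t=x['frame'][r0:r1,c0:c1]; m=cv2.matchTemplate(y['frame'][r0-8:r1+8,c0-8:c1+8],t,cv2.TM_CCOEFF_NORMED)
    j=cv2.minMaxLoc(m); print(j[1],j[3],[8,8])
E
```

```text
time_s: 21.55
tcp_pos: [0.4578, 0.1622, 0.0886]
ee_rot: [[0.604, 0.123, 0.788], [0.063, -0.992, 0.107], [0.795, -0.015, -0.607]]
wrist_force: [0.5, -0.4, 0.2]
gripper_width: 0.005
21.55 [  -5.6   22.4  -61.2 -165.3  -46.4  -93.1] [0.4578 0.1622 0.0886] [[0.604, 0.123, 0.788], [0.063, -0.992, 0.107], [0.795, -0.015, -0.607]] [ 0.5 -0.4  0.2] 0.005
0.5074896812438965 (8, 8) [8, 8]
0.3480512499809265 (8, 2) [8, 8]
```

```bash
python3 - <<'E'
from h import *
def red(n,r):
    f=np.load(f'pics/{n}.npz')['frame'][r[0]:r[1],r[2]:r[3]].astype(int)
    m=(f[...,0]>f[...,1]*2+20)&(f[...,0]>f[...,2]*2+20)&(f[...,0]>60)
    return m
for n in ('s3','s4'):
    m=red(n,(170,225,295,330)); print(n); print('\n'.join(''.join('#' if v else '.' for v in r) for r in m[::1]))
E
```

```text
s3
...................................
...................................
...................................
...................................
...................................
...................................
...................................
...................................
...................................
...................................
...................................
...................................
...................................
...................................
...................................
...................................
...................................
...................................
...................................
........................#..........
....................#####..........
...................######..........
.......#.......##########..........
.......#......###########..........
........#################..........
........#################..........
........################...........
........################...........
........################...........
........################...........
.......##########
[... 2165 characters left out ...]
................
..###########......................
...#######.........................
...####............................
...................................
...................................
...................................
...................................
...................................
...................................
...................................
...................................
...................................
...................................
...................................
...................................
...................................
...................................
...................................
...................................
```

```bash
python3 - <<'E'
from h import *
c=lambda n,r0,r1,c0,c1,s:cv2.resize(np.load(f'pics/{n}.npz')['frame'][r0:r1,c0:c1],None,fx=s,fy=s,interpolation=cv2.INTER_CUBIC)
a=c('w6',60,240,130,370,1.667)
b=c('s4',165,240,270,370,4);b2=c('t4',135,210,165,265,4)
a=cv2.resize(c('w6',80,230,130,390,1),(800,300*800//520+0)) if 0 else cv2.resize(c('w6',85,230,140,350,1),(400,276),interpolation=cv2.INTER_CUBIC)
w=cv2.resize(np.load('pics/w6.npz')['frame'],(400,276))
cv2.imwrite('pics/v5.png',np.vstack([np.hstack([a,w]),np.hstack([b,b2])])[:,:,::-1])
E
```

```text
(no output)
```

View pics/v5.png

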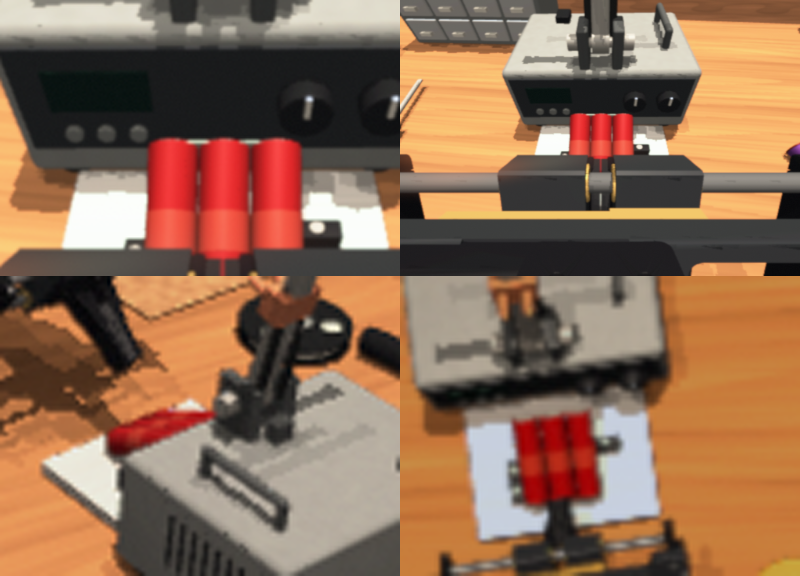

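```bash
cat > packfit.py <<'E'
from h import *
from plan import *
D={n:dict(np.load(f'pics/{n}.npz')) for n in ('t4','w6','s4')}
T=lambda X,Y:(165+(X-400)/4-.5,135+(Y-276)/4-.5)
W=lambda X,Y:(140+X/1.905-.5,85+Y/1.903-.5)
K=[('t4',T(517,420),(72,32.25,11)),('t4',T(586,412),(72,-32.25,11)),('t4',T(528,503),(0,32.25,11)),('t4',T(600,497),(0,-32.25,11)),
('w6',W(147,145),(72,32.25,13)),('w6',W(300,143),(72,-32.25,13)),('w6',W(224,139),(72,0,21.5)),('w6',W(224,210),(44,0,21.5)),
('s4',(298,203.5),(0,-26,19)),('s4',(310.5,198.5),(0,26,20))]
def world(x,abn):
    px,py,pz,ps,ph=x; c,s=np.cos,np.sin
    u=np.array([c(ps),s(ps),0]);b=np.array([-s(ps),c(ps),0]);a=c(ph)*u+s(ph)*Z;n=-s(ph)*u+c(ph)*Z
    A,B,N=np.array(abn)/1000
    return np.array([px,py,pz])+A*a+B*b+N*n
def f(x): return np.concatenate([proj(D[n],world(x,q))-uv for n,uv,q in K]+[[(x[2]-.012)*500]])
x0=np.r_[O+(-.024)*xw+.012*Z,w,np.radians(25)]
k=least_squares(f,x0,loss='soft_l1');x=k.x
print(x[:3].round(4),np.degrees(x[3:]).round(1),'foot edge in welder',inw(x[:3]),'strip edge',inw(world(x,(72,0,0))),'strip top',inw(world(x,(72,0,21.5))))
print(f(x).round(1))
E
python3 packfit.py
```

```text
[0.5006 0.1689 0.0094] [ 6.1 30.1] foot edge in welder [-19.    0.4   9.4] strip edge [43.3  0.6 45.5] strip top [32.6  0.6 64.1]
[-1.4  0.2  1.3 -0.6 -0.3  0.3  1.3 -0.9 -0.3 -0.3  1.   0.8 -0.3  0.1
 -0.5 -0.9 -1.4  0.2 -0.8 -0.6 -1.3]
```

```bash
cat > pl2.py <<'E'
from plan import *
def toolT(al,sg=-1): # al deg below horizontal
    t=np.radians(al);z=np.cos(t)*xw-np.sin(t)*Z
    return frame(z,sg*yw)
def at(x,y,z): return O+(x*xw+y*yw)/1000+z/1000*Z
def tcpfor(c,al,s,sg=-1): T=toolT(al,sg);return at(*c)-(.025-s/1000)*T[:,2],T
E
python3 - <<'E'
from pl2 import *
q0=np.array(load()[-1]['joints'])
con=(15.7,.4,43.2)
for sg in (1,-1):
    for up in (0,100):
        P,T=tcpfor(con,96,9,sg); 
        S=[]
        for j6 in (-150,-60,30,120):
            k,e=ik(P+up/1000*Z,T,p,np.array([25,20,-10,0,-70,j6]))
            if e<1e-3:S.append(k.round(1).tolist())
        print(sg,up,S)
P,T=tcpfor(con,96,9,-1); hi,e=ik(P+.1*Z,T,p,np.array([25,10,-10,0,-70,-60.]))
via=np.array([5,-5,-38,-80,-55,-85.])
print(hi)
Q=rows(q0,hi,40,via);show(Q)
E
```

```text
1 0 [[32.9, 30.2, -15.7, -3.6, -49.5, -114.5], [32.9, 30.2, -15.7, -3.6, -49.5, -114.5], [32.9, 30.2, -15.7, -3.6, -49.5, -114.5]]
1 100 [[32.9, 23.4, -10.2, -3.1, -61.8, -115.4], [32.9, 23.4, -10.2, -3.1, -61.8, -115.4], [32.9, 23.4, -10.2, -3.1, -61.8, -115.4]]
-1 0 [[32.9, 30.2, -15.7, -3.6, -49.5, 65.5], [32.9, 30.2, -15.7, -3.6, -49.5, 65.5], [32.9, 30.2, -15.7, -3.6, -49.5, 65.5]]
-1 100 [[32.9, 23.4, -10.2, -3.1, -61.8, 64.6], [32.9, 23.4, -10.2, -3.1, -61.8, 64.6], [32.9, 23.4, -10.2, -3.1, -61.8, 64.6]]
[ 32.86563591  23.35314511 -10.1831715   -3.08158255 -61.84987377
  64.61629049]
delta_pos [[-1,16,15],[-4,15,14],[-4,14,13],[-7,12,13],[-7,12,12],[-8,10,10],[-9,9,10],[-10,7,9],[-10,6,8],[-10,4,7]]
rot [[-1.0,-2.9,5.0],[-1.2,-3.0,5.0],[-1.3,-2.9,4.9],[-1.5,-3.0,4.9],[-1.6,-3.0,4.9],[-1.6,-3.0,4.8],[-1.9,-2.9,4.7],[-1.9,-3.0,4.7],[-2.1,-3.0,4.6],[-2.1,-3.0,4.5]]
delta_pos [[-10,3,6],[-10,1,5],[-10,0,5],[-9,-2,4],[-8,-4,4],[-7,-5,3],[-7,-6,3],[-5,-8,3],[-5,-9,4],[-3,-10,4]]
rot [[-2.3,-3.1,4.4],[-2.4,-3.0,4.4],[-2.5,-3.0,4.2],[-2.7,-3.1,4.2],[-2.7,-3.0,4.1],[-2.8,-3.0,3.9],[-2
[... 1522 characters left out ...]
0.219 wz 0.49 [ 0.24 -0.01  0.36] z [ 0.28  0.83 -0.47]
[ 11   1 -32 -65 -56 -55] tcp [0.324 0.206 0.205] tip 0.19 wz 0.5 [ 0.29 -0.02  0.37] z [ 0.13  0.79 -0.6 ]
[ 15   5 -28 -53 -57 -33] tcp [0.344 0.187 0.183] tip 0.165 wz 0.49 [ 0.35 -0.01  0.39] z [-0.    0.7  -0.72]
[ 19   9 -24 -42 -58 -10] tcp [0.374 0.17  0.167] tip 0.147 wz 0.49 [0.4  0.01 0.4 ] z [-0.1   0.56 -0.82]
[ 23  13 -20 -30 -59  12] tcp [0.415 0.158 0.157] tip 0.135 wz 0.48 [0.46 0.05 0.41] z [-0.16  0.4  -0.9 ]
[ 27  18 -16 -18 -60  35] tcp [0.464 0.156 0.154] tip 0.13 wz 0.47 [0.51 0.09 0.42] z [-0.17  0.22 -0.96]
[ 31  22 -12  -7 -62  57] tcp [0.518 0.166 0.157] tip 0.132 wz 0.45 [0.55 0.15 0.44] z [-0.13  0.05 -0.99]
```

```bash
python3 - <<'E'
from pl2 import *
q0=np.array(load()[-1]['joints'])
P,T=tcpfor((15.7,.4,43.2),96,9,1); hi,e=ik(P+.1*Z,T,p,np.array([32,23,-10,-3,-60,-115.]))
via=np.array([8,-5,-38,-90,-55,-100.])
Q=rows(q0,hi,40,via);show(Q,4)
E
```

```text
delta_pos [[0,16,15],[-2,15,15],[-3,14,14],[-5,13,13],[-6,13,13],[-6,11,12],[-8,10,12],[-9,10,11],[-9,7,9],[-9,7,9]]
rot [[-0.4,-2.8,4.2],[-0.5,-2.9,4.3],[-0.5,-2.7,4.2],[-0.7,-2.8,4.2],[-0.8,-2.7,4.2],[-0.9,-2.7,4.1],[-1.0,-2.7,4.2],[-1.1,-2.7,4.0],[-1.2,-2.6,4.1],[-1.3,-2.6,4.0]]
delta_pos [[-10,6,9],[-10,4,7],[-9,3,7],[-10,2,7],[-9,0,5],[-8,-1,6],[-8,-2,5],[-7,-3,5],[-7,-4,4],[-5,-6,5]]
rot [[-1.5,-2.6,3.9],[-1.5,-2.6,3.9],[-1.7,-2.6,3.8],[-1.8,-2.6,3.7],[-1.8,-2.5,3.6],[-2.0,-2.6,3.5],[-2.1,-2.6,3.4],[-2.2,-2.5,3.3],[-2.3,-2.6,3.2],[-2.4,-2.6,3.1]]
delta_pos [[-1,-4,-13],[0,-6,-12],[1,-6,-12],[2,-7,-11],[4,-8,-11],[5,-8,-10],[7,-9,-9],[8,-8,-8],[9,-9,-8],[11,-8,-6]]
rot [[-3.1,0.2,3.6],[-3.2,0.1,3.6],[-3.3,0.1,3.6],[-3.3,0.0,3.5],[-3.3,0.0,3.5],[-3.3,-0.1,3.4],[-3.4,-0.2,3.4],[-3.4,-0.3,3.3],[-3.4,-0.3,3.3],[-3.5,-0.5,3.3]]
delta_pos [[12,-8,-6],[14,-8,-5],[15,-6,-4],[16,-6,-2],[17,-4,-2],[18,-3,-1],[20,-2,1],[19,0,1],[21,2,2],[21,3,3]]
rot [[-3.4,-0.5,3.2],[-3.5,-0.7,3.2],[-3.5,-0.7,3.1],[-3.4,-0.9,3.1],[-3.5,-1.0,3.1],[-3.5,-1.1,3.0],[-3.4,-1.2,3.0],[-3.4,-1.4,2.9],[-3.4,-1.4,3
[... 612 characters left out ...]
2] z [ 0.51  0.82 -0.26]
[   8   -5  -38  -90  -55 -100] tcp [0.317 0.277 0.272] tip 0.264 wz 0.49 [0.22 0.03 0.36] z [ 0.36  0.88 -0.31]
[  13    1  -32  -73  -56 -103] tcp [0.32  0.254 0.224] tip 0.211 wz 0.5 [0.28 0.02 0.37] z [ 0.14  0.85 -0.51]
[  18    6  -27  -55  -58 -106] tcp [0.343 0.221 0.185] tip 0.168 wz 0.49 [0.35 0.02 0.38] z [-0.04  0.72 -0.7 ]
[  23   12  -21  -38  -59 -109] tcp [0.389 0.189 0.161] tip 0.14 wz 0.48 [0.43 0.05 0.4 ] z [-0.15  0.51 -0.85]
[  28   18  -16  -20  -60 -112] tcp [0.456 0.169 0.152] tip 0.128 wz 0.47 [0.51 0.1  0.42] z [-0.18  0.25 -0.95]
[  33   23  -10   -3  -62 -115] tcp [0.537 0.173 0.159] tip 0.134 wz 0.45 [0.57 0.18 0.44] z [-0.1  -0.01 -0.99]
```

```bash
python3 -m jog '{"delta_pos":[[0,16,15],[-2,15,15],[-3,14,14],[-5,13,13],[-6,13,13],[-6,11,12],[-8,10,12],[-9,10,11],[-9,7,9],[-9,7,9]],"rot":[[-0.4,-2.8,4.2],[-0.5,-2.9,4.3],[-0.5,-2.7,4.2],[-0.7,-2.8,4.2],[-0.8,-2.7,4.2],[-0.9,-2.7,4.1],[-1.0,-2.7,4.2],[-1.1,-2.7,4.0],[-1.2,-2.6,4.1],[-1.3,-2.6,4.0]],"grip":[0,0,0,100,100,100,100,100,100,100]}' |head -1
python3 -m jog '{"delta_pos":[[-10,6,9],[-10,4,7],[-9,3,7],[-10,2,7],[-9,0,5],[-8,-1,6],[-8,-2,5],[-7,-3,5],[-7,-4,4],[-5,-6,5]],"rot":[[-1.5,-2.6,3.9],[-1.5,-2.6,3.9],[-1.7,-2.6,3.8],[-1.8,-2.6,3.7],[-1.8,-2.5,3.6],[-2.0,-2.6,3.5],[-2.1,-2.6,3.4],[-2.2,-2.5,3.3],[-2.3,-2.6,3.2],[-2.4,-2.6,3.1]],"grip":[100,100,100,100,100,100,100,100,100,100]}' |head -1; python3 lg.py
python3 -m jog '{"delta_pos":[[-1,-4,-13],[0,-6,-12],[1,-6,-12],[2,-7,-11],[4,-8,-11],[5,-8,-10],[7,-9,-9],[8,-8,-8],[9,-9,-8],[11,-8,-6]],"rot":[[-3.1,0.2,3.6],[-3.2,0.1,3.6],[-3.3,0.1,3.6],[-3.3,0.0,3.5],[-3.3,0.0,3.5],[-3.3,-0.1,3.4],[-3.4,-0.2,3.4],[-3.4,-0.3,3.3],[-3.4,-0.3,3.3],[-3.5,-0.5,3.3]],"grip":[100,100,100,100,100,100,100,100,100,100]}' |head -1
python3 -m jog '{"delta_pos":[[12,-8,-6],[14,-8,-5],[15,-6,-4],[16,-6,-2],[17,-4,-2],[18,-3,-1],[20,-2,1],[19,0,1],[21,2,2],[21,3,3]],"rot":[[-3.4,-0.5,3.2],[-3.5,-0.7,3.2],[-3.5,-0.7,3.1],[-3.4,-0.9,3.1],[-3.5,-1.0,3.1],[-3.5,-1.1,3.0],[-3.4,-1.2,3.0],[-3.4,-1.4,2.9],[-3.4,-1.4,3.0],[-3.3,-1.6,2.9]],"grip":[100,100,100,100,100,100,100,100,100,100]}' |head -1; python3 lg.py
python3 - <<'E'
from h import *
from pl2 import *
l=load()[-1]; print(inw(l['tcp_pos']))
P,T=tcpfor((15.7,.4,43.2),96,9,1); print('delta',((P-l['tcp_pos'])*1000).round(1),R.from_matrix(T@np.array(l['ee_rot']).T).as_rotvec(degrees=True).round(1))
d=cap('wrist','w7');f=d['frame'].astype(int)
m=(f[...,0]>f[...,1]*2+20)&(f[...,0]>f[...,2]*2+20)&(f[...,0]>70)
n,lab,st,ce=cv2.connectedComponentsWithStats(m.astype(np.uint8));print([ (s.tolist(),c.round(0).tolist()) for s,c in zip(st,ce) if s[4]>150][1:])
# expected outline from fitted pose
x=np.r_[at(-18.5,.4,12),w,np.radians(29)]
a=np.cos(x[4])*xw+np.sin(x[4])*Z;nn=-np.sin(x[4])*xw+np.cos(x[4])*Z
for A,B,N in ((72,32.25,14),(72,-32.25,14),(0,32.25,14),(0,-32.25,14),(72,0,21.5),(0,0,21.5),(0,0,0)): print((A,B,N),proj(d,x[:3]+(A*a+B*yw+N*nn)/1000).round(1))
E
```

```text
time_s: 22.53
time_s: 23.37
23.37 [   8.2   -4.9  -38.1  -89.8  -54.8 -100. ] [0.3165 0.2773 0.2695] [[-0.654, 0.665, 0.36], [0.48, -0.003, 0.877], [0.584, 0.747, -0.318]] [-0.6 -0.1 -1. ] 0.995
time_s: 24.2
time_s: 25.03
25.03 [  33.    23.6  -10.5   -2.8  -61.5 -115.5] [0.5367 0.1725 0.1556] [[-0.989, -0.105, -0.104], [-0.104, 0.994, -0.015], [0.105, -0.004, -0.994]] [-0.2 -0.2 -0.6] 1.003
[ 17.4   0.2 155.6]
delta [ -0.    0.2 -96.5] [ 0.3  0.  -0.1]
[([220, 157, 74, 79, 5151], [257.0, 195.0])]
(72, 32.25, 14) [295.2 237.3]
(72, -32.25, 14) [217.6 236.9]
(0, 32.25, 14) [291.9 159.7]
(0, -32.25, 14) [221.6 159.5]
(72, 0, 21.5) [256.4 235.1]
(0, 0, 21.5) [256.8 155.8]
(0, 0, 0) [256.8 166.4]
```

```bash
python3 -m jog '{"delta_pos":[[0,0,-12],[0,0,-12],[0,0,-12],[0,0,-12],[0,0,-12],[0,0,-12],[0,0,-10],[0,0,-8],[0,0,-6],[0,0,0]],"rot":[[0,0,0],[0,0,0],[0,0,0],[0,0,0],[0,0,0],[0,0,0],[0,0,0],[0,0,0],[0,0,0],[0,0,0]],"grip":[100,100,100,100,100,100,100,100,100,100]}'
python3 -m jog '{"delta_pos":[[0,0,0],[0,0,0],[0,0,0],[0,0,0],[0,0,0],[0,0,0],[0,0,0]],"rot":[[0,0,0],[0,0,0],[0,0,0],[0,0,0],[0,0,0],[0,0,0],[0,0,0]],"grip":[50,50,50,50,50,50,50]}'
python3 lg.py
python3 - <<'E'
from pl2 import *
l=load()[-1]; print(inw(l['tcp_pos']))
q0=np.array(l['joints'])
hi,e=ik(np.array(l['tcp_pos'])+.1*Z,np.array(l['ee_rot']),p,q0);print(hi.round(1),e)
P,T=tcpfor((-45,-20,12+45+60),35,9,1)
pre,e=ik(P,T,p,np.array([-8,9,-53,-155,-24,75.])); print(pre.round(1),e)
P2,T=tcpfor((0,0,12+45),35,9,1); s2,e=ik(P2,T,p,np.array([-3,25,-55,-170,-40,90.])); print(s2.round(1),e)
via=np.array([8,-8,-38,-90,-55,-30.])
Q=rows(hi,pre,48,via);show(Q,4)
E
```

```text
time_s: 25.92
tcp_pos: [0.5354, 0.1719, 0.0597]
ee_rot: [[-0.989, -0.103, -0.104], [-0.102, 0.995, -0.012], [0.105, -0.001, -0.994]]
wrist_force: [-0.0, -0.6, -0.8]
gripper_width: 1.004
time_s: 26.5
tcp_pos: [0.5365, 0.1723, 0.0619]
ee_rot: [[-0.99, -0.103, -0.1], [-0.103, 0.995, -0.011], [0.101, -0.0, -0.995]]
wrist_force: [0.8, -1.4, 1.2]
gripper_width: 0.729
26.5 [  32.9   29.9  -15.8   -3.4  -49.6 -114.6] [0.5365 0.1723 0.0619] [[-0.99, -0.103, -0.1], [-0.103, 0.995, -0.011], [0.101, -0.0, -0.995]] [ 0.8 -1.4  1.2] 0.729
[17.1  0.  61.9]
[  32.9   23.1  -10.2   -3.   -61.9 -115.5] 4.9960036108132044e-15
[  -7.9   14.9  -58.9 -162.1  -39.4   84. ] 1.4375143904809694e-10
[  -2.6   30.   -58.4 -171.3  -53.4   89.7] 7.22788183657855e-12
delta_pos [[-17,-3,-2],[-18,-2,-1],[-17,-1,-1],[-16,1,0],[-16,2,1],[-15,2,1],[-14,4,3],[-14,4,2],[-13,6,4],[-12,5,4]]
rot [[3.2,1.2,0.5],[3.2,1.0,0.5],[3.4,0.7,0.4],[3.3,0.4,0.4],[3.5,0.2,0.3],[3.4,-0.0,0.3],[3.4,-0.3,0.2],[3.5,-0.5,0.1],[3.4,-0.8,0.0],[3.4,-0.9,-0.1]]
delta_pos [[-11,7,5],[-11,6,5],[-9,7,6],[-8,7,7],[-8,7,7],[-6,8,8],[-6,7,8],[-4,7,9
[... 1778 characters left out ...]
] z [ 0.38  0.88 -0.29]
[   5   -4  -41 -102  -52  -11] tcp [0.339 0.284 0.277] tip 0.271 wz 0.47 [0.2  0.05 0.34] z [ 0.51  0.83 -0.24]
[   3    0  -45 -114  -50    8] tcp [0.372 0.279 0.26 ] tip 0.254 wz 0.43 [0.19 0.07 0.33] z [ 0.64  0.73 -0.23]
[   0    3  -48 -126  -47   27] tcp [0.406 0.261 0.237] tip 0.231 wz 0.39 [0.19 0.09 0.31] z [ 0.76  0.59 -0.27]
[  -3    7  -52 -138  -45   46] tcp [0.435 0.231 0.207] tip 0.198 wz 0.36 [0.2  0.11 0.3 ] z [ 0.83  0.43 -0.34]
[  -5   11  -55 -150  -42   65] tcp [0.456 0.192 0.17 ] tip 0.158 wz 0.33 [0.22 0.12 0.3 ] z [ 0.86  0.26 -0.45]
[  -8   15  -59 -162  -39   84] tcp [0.464 0.145 0.126] tip 0.112 wz 0.3 [0.23 0.12 0.29] z [ 0.81  0.08 -0.57]
```

```bash
python3 - <<'E'
from pl2 import *
l=load()[-1]
q0=np.array(l['joints'])
hi,e=ik(np.array(l['tcp_pos'])+.1*Z,np.array(l['ee_rot']),p,q0)
P,T=tcpfor((-45,-20,12+45+60),35,9,1)
pre,e=ik(P,T,p,np.array([-8,9,-53,-155,-24,75.]))
rows(hi,pre,30,np.array([8,-8,-38,-90,-55,-30.]))
E
python3 -m jog '{"delta_pos":[[0,0,5],[0,0,10],[0,0,15],[0,0,15],[0,0,15],[0,0,15],[0,0,15],[0,0,10],[0,0,0]],"rot":[[0,0,0],[0,0,0],[0,0,0],[0,0,0],[0,0,0],[0,0,0],[0,0,0],[0,0,0],[0,0,0]],"grip":[50,50,50,50,50,50,50,50,50]}'
```

```text
delta_pos [[-28,-4,-3],[-27,-2,-1],[-26,2,1],[-24,5,2],[-22,6,4],[-21,9,6],[-18,10,8],[-15,11,9],[-13,11,10],[-11,12,13]]
rot [[5.1,1.8,0.8],[5.3,1.2,0.7],[5.5,0.5,0.6],[5.5,-0.1,0.4],[5.5,-0.7,0.2],[5.4,-1.3,-0.0],[5.4,-1.9,-0.3],[5.1,-2.4,-0.6],[4.9,-2.9,-0.9],[4.7,-3.4,-1.2]]
delta_pos [[-9,11,13],[-6,10,15],[-3,9,16],[-2,8,17],[0,6,18],[10,5,-5],[12,2,-5],[12,1,-6],[13,-1,-7],[14,-4,-7]]
rot [[4.3,-3.6,-1.6],[4.0,-4.0,-2.0],[3.6,-4.3,-2.3],[3.2,-4.4,-2.8],[2.8,-4.6,-3.1],[0.1,-3.2,-2.4],[-0.4,-3.1,-2.7],[-1.0,-2.8,-2.9],[-1.5,-2.6,-3.2],[-2.1,-2.2,-3.3]]
delta_pos [[13,-6,-8],[14,-7,-10],[13,-10,-10],[12,-12,-12],[11,-13,-13],[9,-15,-14],[8,-16,-15],[6,-18,-17],[4,-18,-17],[1,-20,-18]]
rot [[-2.5,-1.9,-3.4],[-3.1,-1.5,-3.4],[-3.4,-0.9,-3.3],[-3.9,-0.5,-3.2],[-4.2,0.0,-3.0],[-4.4,0.6,-2.8],[-4.6,1.2,-2.5],[-4.7,1.7,-2.3],[-4.7,2.3,-1.9],[-4.7,2.8,-1.6]]
max mm 28.442925306655784 max deg 6.2136945531623935
time_s: 27.25
tcp_pos: [0.5374, 0.173, 0.1642]
ee_rot: [[-0.99, -0.103, -0.097], [-0.103, 0.995, -0.008], [0.097, 0.002, -0.995]]
wrist_force: [1.5, 0.3, -2.1]
gripper_width: 0.732
```

```bash
python3 -m jog '{"delta_pos":[[-28,-4,-3],[-27,-2,-1],[-26,2,1],[-24,5,2],[-22,6,4],[-21,9,6],[-18,10,8],[-15,11,9],[-13,11,10],[-11,12,13]],"rot":[[5.1,1.8,0.8],[5.3,1.2,0.7],[5.5,0.5,0.6],[5.5,-0.1,0.4],[5.5,-0.7,0.2],[5.4,-1.3,0],[5.4,-1.9,-0.3],[5.1,-2.4,-0.6],[4.9,-2.9,-0.9],[4.7,-3.4,-1.2]],"grip":[50,50,50,50,50,50,50,50,50,50]}' |head -1
python3 -m jog '{"delta_pos":[[-9,11,13],[-6,10,15],[-3,9,16],[-2,8,17],[0,6,18],[10,5,-5],[12,2,-5],[12,1,-6],[13,-1,-7],[14,-4,-7]],"rot":[[4.3,-3.6,-1.6],[4.0,-4.0,-2.0],[3.6,-4.3,-2.3],[3.2,-4.4,-2.8],[2.8,-4.6,-3.1],[0.1,-3.2,-2.4],[-0.4,-3.1,-2.7],[-1.0,-2.8,-2.9],[-1.5,-2.6,-3.2],[-2.1,-2.2,-3.3]],"grip":[50,50,50,50,50,50,50,50,50,50]}' |head -1
python3 -m jog '{"delta_pos":[[13,-6,-8],[14,-7,-10],[13,-10,-10],[12,-12,-12],[11,-13,-13],[9,-15,-14],[8,-16,-15],[6,-18,-17],[4,-18,-17],[1,-20,-18]],"rot":[[-2.5,-1.9,-3.4],[-3.1,-1.5,-3.4],[-3.4,-0.9,-3.3],[-3.9,-0.5,-3.2],[-4.2,0.0,-3.0],[-4.4,0.6,-2.8],[-4.6,1.2,-2.5],[-4.7,1.7,-2.3],[-4.7,2.3,-1.9],[-4.7,2.8,-1.6]],"grip":[50,50,50,50,50,50,50,50,50,50]}' |head -1
python3 -m jog '{"delta_pos":[[0,0,0]],"rot":[[0,0,0]],"grip":[50]}'
python3 lg.py
cat > handfit.py <<'E'
# pack pose in hand from wrist+scene silhouettes is hard by eye; fit strip centre blobs
from h import *
from pl2 import *
import sys
l=load()[-1]; tcp=np.array(l['tcp_pos']);T=np.array(l['ee_rot'])
print('tcp w',inw(tcp),'tilt',np.degrees(np.arcsin(-T[2,2])).round(1),'yaw',np.degrees(np.arctan2(T[1,2],T[0,2])).round(1))
d=cap('wrist',sys.argv[1]);f=d['frame'].astype(int)
m=((f[...,0]>f[...,1]*1.8+15)&(f[...,0]>f[...,2]*1.8+15)&(f[...,0]>45)).astype(np.uint8)
m[:,:170]=0;m[:,345:]=0;m[:150]=0;m[300:]=0
ys,xs=np.nonzero(m);print('red x',xs.min(),xs.max(),'y',ys.min(),ys.max())
g=((f.min(2)>185)).astype(np.uint8)
n,lab,st,ce=cv2.connectedComponentsWithStats(g);print([(s.tolist(),c.round(1).tolist()) for s,c in zip(st,ce) if 150<s[4]<9000][:6])
con=tcp+(.025-.009)*T[:,2]
for tilt in (-6,0,6):
    t=np.radians(tilt);up=np.cos(t)*Z+np.sin(t)*xw;fw=np.cos(t)*xw-np.sin(t)*Z
    pr=lambda A,F,B:proj(d,con+((A-45)*up+F*fw+B*yw)/1000).round(1).tolist()
    print(tilt,'strip back/front',pr(72,10.75,0),pr(72,-10.75,0),'foot front',pr(0,-10.75,0),'L,R',pr(72,0,32.25),pr(72,0,-32.25))
E
python3 handfit.py w8
```

```text
time_s: 28.08
time_s: 28.92
time_s: 29.75
time_s: 29.83
tcp_pos: [0.4622, 0.1432, 0.1225]
ee_rot: [[-0.579, -0.099, 0.81], [-0.057, 0.995, 0.081], [-0.814, 0.0, -0.581]]
wrist_force: [-0.7, 0.4, -1.5]
gripper_width: 0.733
29.83 [  -8.1   15.3  -59.1 -162.2  -39.4   84.2] [0.4622 0.1432 0.1225] [[-0.579, -0.099, 0.81], [-0.057, 0.995, 0.081], [-0.814, 0.0, -0.581]] [-0.7  0.4 -1.5] 0.733
tcp w [-59.9 -21.3 122.5] tilt 35.5 yaw 5.7
red x 197 316 y 158 286
[]
-6 strip back/front [255.4, 296.9] [255.1, 290.1] foot front [255.3, 163.0] L,R [318.7, 293.7] [191.9, 293.8]
0 strip back/front [255.4, 295.2] [255.2, 293.2] foot front [255.3, 160.6] L,R [317.7, 294.2] [193.0, 294.3]
6 strip back/front [255.5, 293.1] [255.2, 295.6] foot front [255.2, 158.9] L,R [316.6, 294.2] [194.1, 294.3]
```

```bash
python3 -m jog '{"delta_pos":[[4,2,-8],[4,2,-8],[5,3,-8],[4,2,-8],[4,2,-8],[5,3,-8],[0,0,0],[0,0,0]],"rot":[[0,0,0],[0,0,0],[0,0,0],[0,0,0],[0,0,0],[0,0,0],[0,0,0],[0,0,0]],"grip":[50,50,50,50,50,50,50,50]}'
for i in 1 2 3 4 5; do python3 -m jog '{"delta_pos":[[0,0,-1.2],[0,0,0],[0,0,0]],"rot":[[0,0,0],[0,0,0],[0,0,0]],"grip":[50,50,50]}' | sed -n '2p;4p'; done
```

```text
time_s: 30.55
tcp_pos: [0.489, 0.1591, 0.0773]
ee_rot: [[-0.572, -0.104, 0.814], [-0.058, 0.995, 0.086], [-0.819, 0.002, -0.574]]
wrist_force: [-0.9, -0.3, -1.2]
gripper_width: 0.734
tcp_pos: [0.4891, 0.1584, 0.0769]
wrist_force: [-0.5, -0.4, -2.2]
tcp_pos: [0.4892, 0.1583, 0.0752]
wrist_force: [-0.3, 0.4, -2.6]
tcp_pos: [0.4892, 0.1583, 0.0737]
wrist_force: [-0.4, -0.3, -1.4]
tcp_pos: [0.4892, 0.1583, 0.0724]
wrist_force: [0.0, 0.1, -1.7]
tcp_pos: [0.4892, 0.1583, 0.0713]
wrist_force: [0.3, 0.2, -2.6]
```

```bash
python3 -m jog '{"delta_pos":[[0,0,-2],[0,0,-1],[0,0,0]],"rot":[[0,0,0],[0,0,0],[0,0,0]],"grip":[50,50,50]}' | sed -n '2p;4p'; for i in 1 2 3 4; do python3 -m jog '{"delta_pos":[[0,0,-0.8],[0,0,0]],"rot":[[0,0,0],[0,0,0]],"grip":[50,50]}' | sed -n '2p;4p'; done
```

```text
tcp_pos: [0.4897, 0.1584, 0.0694]
wrist_force: [-3.3, -1.9, 4.5]
tcp_pos: [0.4899, 0.1584, 0.0693]
wrist_force: [-4.2, -2.2, 7.8]
tcp_pos: [0.4901, 0.1584, 0.0693]
wrist_force: [-5.9, -4.0, 10.6]
tcp_pos: [0.4903, 0.1584, 0.0692]
wrist_force: [-6.8, -4.3, 14.5]
tcp_pos: [0.4907, 0.1584, 0.069]
wrist_force: [-8.1, -5.0, 16.5]
```

```bash
python3 -m jog '{"delta_pos":[[0,0,4],[0,0,0],[3,2,0],[3,3,0],[3,2,0],[3,2,0],[0,0,0],[0,0,0]],"rot":[[0,0,0],[0,0,0],[0,0,0],[0,0,0],[0,0,0],[0,0,0],[0,0,0],[0,0,0]],"grip":[50,50,50,50,50,50,50,50]}' | sed -n '1,2p;4p'
for i in 1 2 3; do python3 -m jog '{"delta_pos":[[1,0.1,0],[0,0,0]],"rot":[[0,0,0],[0,0,0]],"grip":[50,50]}' | sed -n '2p;4p'; done
```

```text
time_s: 33.38
tcp_pos: [0.5019, 0.1677, 0.0692]
wrist_force: [0.5, 0.2, -0.8]
tcp_pos: [0.5023, 0.1677, 0.0693]
wrist_force: [-0.6, 1.1, 1.3]
tcp_pos: [0.5028, 0.1677, 0.0693]
wrist_force: [-3.2, 0.4, 4.0]
tcp_pos: [0.5037, 0.1678, 0.0694]
wrist_force: [-2.7, 0.0, 4.7]
```

```bash
python3 -m jog '{"delta_pos":[[0,0,1],[0,0,0]],"rot":[[0,0,0],[0,0,0]],"grip":[50,50]}' | sed -n '2p;4p'
for i in 1 2 3 ; do python3 -m jog '{"delta_pos":[[1,0.1,0],[0,0,0]],"rot":[[0,0,0],[0,0,0]],"grip":[50,50]}' | sed -n '1,2p;4p'; done
```

```text
tcp_pos: [0.5039, 0.1674, 0.0695]
wrist_force: [-1.5, 0.1, -1.0]
time_s: 34.22
tcp_pos: [0.5043, 0.1675, 0.0695]
wrist_force: [-3.4, -1.7, 1.0]
time_s: 34.38
tcp_pos: [0.5047, 0.1676, 0.0696]
wrist_force: [-6.7, -3.8, 3.7]
time_s: 34.55
tcp_pos: [0.5051, 0.1677, 0.0696]
wrist_force: [-9.2, -4.9, 6.6]
```

```bash
python3 -m jog '{"delta_pos":[[-2.3,0,0.5],[0,0,0]],"rot":[[0,0,0],[0,0,0]],"grip":[50,50]}' | sed -n '2p;4p'
for i in 1 2 3 4; do python3 -m jog '{"delta_pos":[[-0.1,0.8,0],[0,0,0]],"rot":[[0,0,0],[0,0,0]],"grip":[50,50]}' | sed -n '1,2p;4p'; done
```

```text
tcp_pos: [0.5043, 0.1678, 0.0701]
wrist_force: [-1.7, -0.3, -0.9]
time_s: 34.88
tcp_pos: [0.5043, 0.1687, 0.0699]
wrist_force: [-2.4, -2.8, -1.5]
time_s: 35.05
tcp_pos: [0.5044, 0.1691, 0.07]
wrist_force: [-2.7, -4.6, -2.1]
time_s: 35.22
tcp_pos: [0.5045, 0.1693, 0.07]
wrist_force: [-2.9, -6.2, -0.8]
time_s: 35.38
tcp_pos: [0.5046, 0.1694, 0.0701]
wrist_force: [-4.6, -10.4, 0.4]
```

```bash
python3 -m jog '{"delta_pos":[[0,-1,0],[0,0,-0.8],[0.8,0,0],[0,0,0],[0,0,0]],"rot":[[0,0,0],[0,0,0],[0,0,0],[0,0,0],[0,0,0]],"grip":[50,50,50,50,50]}' | sed -n '1,4p'
python3 lg.py; python3 handfit.py w9
```

```text
time_s: 35.8
tcp_pos: [0.5048, 0.1693, 0.0699]
ee_rot: [[-0.572, -0.1, 0.814], [-0.057, 0.995, 0.082], [-0.818, 0.001, -0.575]]
wrist_force: [-7.0, -8.4, 3.5]
35.8 [  -2.5   29.1  -58.5 -171.5  -52.5   89.5] [0.5048 0.1693 0.0699] [[-0.572, -0.1, 0.814], [-0.057, 0.995, 0.082], [-0.818, 0.001, -0.575]] [-7.  -8.4  3.5] 0.732
tcp w [-14.8   0.3  69.9] tilt 35.1 yaw 5.8
red x 197 315 y 158 287
[([209, 117, 131, 36, 3857], [270.7, 132.0]), ([325, 116, 87, 78, 2795], [365.1, 154.0]), ([99, 118, 103, 72, 4186], [154.5, 147.5])]
-6 strip back/front [255.4, 296.7] [255.2, 290.3] foot front [255.3, 162.8] L,R [318.6, 293.6] [192.0, 293.8]
0 strip back/front [255.5, 295.0] [255.2, 293.3] foot front [255.3, 160.4] L,R [317.6, 294.2] [193.1, 294.3]
6 strip back/front [255.5, 292.8] [255.3, 295.7] foot front [255.2, 158.7] L,R [316.6, 294.1] [194.2, 294.2]
```

```bash
python3 -m jog '{"delta_pos":[[0,0,0],[0,0,0],[0,0,0],[0,0,0],[0,0,0]],"rot":[[0,0,0],[0,0,0],[0,0,0],[0,0,0],[0,0,0]],"grip":[80,90,100,100,100]}' | sed -n '1,2p;4,5p'
python3 -m jog '{"delta_pos":[[-8,-1,5],[-10,-1,7],[-16,-2,12],[-16,-2,12],[0,0,0]],"rot":[[0,0,0],[0,0,0],[0,0,0],[0,0,0],[0,0,0]],"grip":[100,100,100,100,100]}' | sed -n '1,2p;4,5p'
python3 lg.py
cat > seat.py <<'E'
from h import *
from pl2 import *
import sys
d=cap('wrist',sys.argv[1]);e=cap('scene',sys.argv[2]);g=cap('top',sys.argv[3])
def red(d,box):
    f=d['frame'].astype(int);m=((f[...,0]>f[...,1]*2+20)&(f[...,0]>f[...,2]*2+20)&(f[...,0]>60))
    k=np.zeros_like(m);k[box[0]:box[1],box[2]:box[3]]=m[box[0]:box[1],box[2]:box[3]];return k
def ext(m): ys,xs=np.nonzero(m);return (xs.min(),xs.max(),ys.min(),ys.max(),m.sum()) if len(xs) else None
print('wrist',ext(red(d,(100,384,150,360))),'scene',ext(red(e,(165,225,290,335))),'top',ext(red(g,(160,195,185,225))))
print('prev s3',ext(red(dict(np.load('pics/s3.npz')),(165,225,290,335))),'t3',ext(red(dict(np.load('pics/t3.npz')),(160,195,185,225))))
for dx in (0,-3):
  for n,c in (('wrist',d),('scene',e),('top',g)):
    q=np.array([proj(c,at(x+dx,y,z)) for x in (-10.75,10.75) for y in (-32.25,-21.5,21.5,32.25) for z in (12,84) if not(abs(x)>5 and abs(y)>30)]+[proj(c,at(dx,y,z)) for y in(-32.25,32.25) for z in (12,84)])
    print(dx,n,'pred x',q[:,0].min().round(1),q[:,0].max().round(1),'y',q[:,1].min().round(1),q[:,1].max().round(1))
E
python3 seat.py w10 s5 t5
```

```text
time_s: 36.27
tcp_pos: [0.506, 0.1703, 0.0703]
wrist_force: [-0.9, 0.5, -0.7]
gripper_width: 0.973
time_s: 36.68
tcp_pos: [0.4609, 0.1628, 0.113]
wrist_force: [-0.5, 0.6, 1.0]
gripper_width: 1.0
36.68 [  -4.7   18.6  -61.3 -167.3  -45.1   87.1] [0.4609 0.1628 0.113 ] [[-0.571, -0.108, 0.814], [-0.06, 0.994, 0.09], [-0.819, 0.003, -0.574]] [-0.5  0.6  1. ] 1.0
wrist (np.int64(213), np.int64(302), np.int64(134), np.int64(227), np.int64(7485)) scene (np.int64(302), np.int64(319), np.int64(189), np.int64(208), np.int64(233)) top (np.int64(196), np.int64(212), np.int64(181), np.int64(185), np.int64(25))
prev s3 (np.int64(302), np.int64(319), np.int64(189), np.int64(208), np.int64(223)) t3 (np.int64(197), np.int64(212), np.int64(181), np.int64(185), np.int64(17))
0 wrist pred x 212.4 302.1 y 133.4 231.5
0 scene pred x 300.7 319.4 y 185.1 213.4
0 top pred x 192.5 215.2 y 174.7 187.3
-3 wrist pred x 211.8 302.7 y 131.2 230.6
-3 scene pred x 300.0 318.7 y 184.6 212.9
-3 top pred x 192.6 215.3 y 175.6 188.2
```

```bash
python3 - <<'E'
from pl2 import *
q0=np.array(load()[-1]['joints'])
def hand(q): return 85-150*np.cos(q),115+150*np.sin(q)
def TT(al,sg): # jaws in xz-plane
    t=np.radians(al);z=np.cos(t)*xw-np.sin(t)*Z; y=sg*(np.sin(t)*xw+np.cos(t)*Z); return frame(z,y)
for al,seed in ((90,[25,20,-10,0,-70,0]),(75,[25,20,-10,0,-60,0]),(45,[-3,25,-58,-170,-45,0])):
  for yy in (32,-32):
    for sg in (1,-1):
      o=[];s=np.array(seed,float);worst=0
      for j6 in (-150,-90,0,90,150):
        s[5]=j6;T=TT(al,sg);x,z=hand(1.83);k,e=ik(at(x,yy,z)-.006*T[:,2],T,p,s)
        if e<1e-3: break
      for q in np.linspace(1.83,0,8):
        x,z=hand(q);k,e=ik(at(x,yy,z)-.006*T[:,2],T,p,k);o.append(k.round(0).astype(int).tolist());worst=max(worst,e)
      print(al,yy,sg,'err',round(worst,4),o[0],o[3],o[-1])
E
```

```text
90 32 1 err 0.0 [32, 26, 10, 0, -74, 154] [38, 16, -8, 0, -66, 148] [42, 17, -28, 0, -45, 144]
90 32 -1 err 0.0 [32, 26, 10, 0, -74, -26] [38, 16, -8, 0, -66, -32] [42, 17, -28, 0, -45, -36]
90 -32 1 err 0.0 [27, 25, 8, 0, -73, 159] [32, 15, -10, 0, -66, 154] [36, 16, -30, 0, -44, 150]
90 -32 -1 err 0.0 [27, 25, 8, 0, -73, -21] [32, 15, -10, 0, -66, -26] [36, 16, -30, 0, -44, -30]
75 32 1 err 0.0 [35, 19, -6, 9, -52, 146] [42, 9, -23, 12, -46, 136] [46, 12, -46, 26, -22, 116]
75 32 -1 err 0.0 [35, 19, -6, 9, -52, -34] [42, 9, -23, 12, -46, -44] [46, 12, -46, 26, -22, -64]
75 -32 1 err 0.0 [30, 18, -7, 8, -51, 152] [35, 8, -24, 10, -46, 144] [39, 10, -48, 23, -21, 126]
75 -32 -1 err 0.0 [30, 18, -7, 8, -51, -28] [35, 8, -24, 10, -46, -36] [39, 10, -48, 23, -21, -54]
45 32 1 err 0.175 [5, 12, -32, -181, -9, 2] [5, 2, -45, -181, -9, 2] [3, 12, -56, -176, -23, -2]
45 32 -1 err 0.1833 [5, 12, -32, -179, -9, 177] [5, 2, -44, -178, -9, 177] [3, 12, -56, -175, -23, 177]
45 -32 1 err 0.1677 [-1, 11, -34, -181, -9, 5] [-2, 1, -46, -181, -9, 6] [-4, 9, -47, -145, -12, -28]
45 -32 -1 err 0.1928 [-1, 11, -32, -175, -9, 177] [-3, 1, -44, -173, -9, 177] [-4, 9, -47, -145, -12, 152]
```

```bash
cat >> pl2.py <<'E'
def hand(q): return 85-150*np.cos(q),115+150*np.sin(q)
def TV(): return frame(-Z,-xw)
E
python3 - <<'E'
from pl2 import *
q0=np.array(load()[-1]['joints']);x,z=hand(1.83);T=TV()
hi,e=ik(at(x,-32,z+6+65),T,p,np.array([27,20,8,0,-73,-21.])); print(hi.round(1),e)
via=np.array([8,-15,-38,-90,-55,40.])
Q=rows(q0,hi,36,via);show(Q,3)
E
```

```text
[ 27.1  23.7  14.7   0.  -81.1 -21.2] 7.161660187029694e-10
delta_pos [[-1,18,20],[-3,16,19],[-4,16,19],[-7,15,17],[-8,13,17],[-10,12,16],[-11,11,14],[-12,9,13],[-12,7,12],[-12,6,11]]
rot [[1.2,-3.3,3.5],[1.0,-3.1,3.6],[1.0,-3.0,3.7],[0.8,-2.8,3.7],[0.6,-2.6,3.8],[0.5,-2.5,3.9],[0.3,-2.3,3.8],[0.1,-2.1,3.9],[-0.2,-2.0,3.8],[-0.4,-1.9,3.7]]
delta_pos [[-13,4,10],[-12,3,9],[-13,0,8],[-11,0,7],[-11,-3,7],[-10,-4,7],[-10,-5,6],[-8,-7,6],[9,-3,-4],[10,-5,-5]]
rot [[-0.6,-1.8,3.7],[-0.8,-1.6,3.6],[-1.1,-1.6,3.5],[-1.3,-1.5,3.3],[-1.5,-1.4,3.1],[-1.7,-1.4,2.9],[-1.9,-1.4,2.7],[-2.1,-1.3,2.4],[-2.7,1.7,3.5],[-2.8,1.8,3.2]]
delta_pos [[12,-5,-5],[13,-7,-5],[15,-8,-5],[16,-9,-5],[17,-9,-4],[19,-9,-3],[20,-9,-2],[22,-10,-1],[23,-9,-1],[23,-9,2]]
rot [[-3.2,1.8,3.0],[-3.3,1.8,2.6],[-3.6,1.8,2.4],[-3.9,1.7,2.1],[-4.0,1.6,1.7],[-4.2,1.5,1.4],[-4.4,1.3,1.1],[-4.6,1.0,0.8],[-4.6,0.9,0.4],[-4.8,0.5,0.1]]
delta_pos [[25,-8,2],[25,-7,4],[26,-6,6],[26,-5,7],[26,-3,9],[26,-1,10]]
rot [[-4.9,0.3,-0.1],[-4.8,-0.1,-0.5],[-4.9,-0.3,-0.8],[-4.9,-0.8,-1.0],[-4.8,-1.1,-1.2],[-4.8,-1.4,-1.5]]
max mm 27.874719729
[... 751 characters left out ...]
 0.331] tip 0.326 wz 0.54 [0.18 0.02 0.39] z [ 0.41  0.88 -0.22]
[ 11  -9 -29 -75 -59  30] tcp [0.324 0.26  0.317] tip 0.307 wz 0.57 [0.26 0.01 0.43] z [ 0.23  0.89 -0.39]
[ 14  -2 -20 -60 -64  20] tcp [0.368 0.237 0.302] tip 0.288 wz 0.59 [0.35 0.01 0.46] z [ 0.08  0.82 -0.56]
[ 18   4 -12 -45 -68   9] tcp [0.424 0.209 0.293] tip 0.274 wz 0.61 [0.43 0.02 0.5 ] z [-0.03  0.68 -0.73]
[ 21  11  -3 -30 -72  -1] tcp [0.492 0.182 0.293] tip 0.271 wz 0.62 [0.51 0.05 0.54] z [-0.08  0.48 -0.87]
[ 24  17   6 -15 -77 -11] tcp [0.568 0.161 0.305] tip 0.281 wz 0.62 [0.59 0.09 0.58] z [-0.06  0.25 -0.97]
[ 27  24  15   0 -81 -21] tcp [0.646 0.151 0.331] tip 0.306 wz 0.61 [0.65 0.15 0.61] z [ 0.  0. -1.]
```

```bash
python3 -m jog '{"delta_pos":[[-1,18,20],[-3,16,19],[-4,16,19],[-7,15,17],[-8,13,17],[-10,12,16],[-11,11,14],[-12,9,13],[-12,7,12],[-12,6,11]],"rot":[[1.2,-3.3,3.5],[1.0,-3.1,3.6],[1.0,-3.0,3.7],[0.8,-2.8,3.7],[0.6,-2.6,3.8],[0.5,-2.5,3.9],[0.3,-2.3,3.8],[0.1,-2.1,3.9],[-0.2,-2.0,3.8],[-0.4,-1.9,3.7]],"grip":[100,100,100,100,60,50,50,50,50,50]}'|head -1
python3 -m jog '{"delta_pos":[[-13,4,10],[-12,3,9],[-13,0,8],[-11,0,7],[-11,-3,7],[-10,-4,7],[-10,-5,6],[-8,-7,6],[9,-3,-4],[10,-5,-5]],"rot":[[-0.6,-1.8,3.7],[-0.8,-1.6,3.6],[-1.1,-1.6,3.5],[-1.3,-1.5,3.3],[-1.5,-1.4,3.1],[-1.7,-1.4,2.9],[-1.9,-1.4,2.7],[-2.1,-1.3,2.4],[-2.7,1.7,3.5],[-2.8,1.8,3.2]],"grip":[50,50,50,50,50,50,50,50,50,50]}'|head -1
python3 -m jog '{"delta_pos":[[12,-5,-2],[13,-7,-2],[15,-8,-2],[16,-9,-2],[17,-9,-2],[19,-9,-2],[20,-9,-2],[22,-10,-1],[23,-9,-1],[23,-9,2]],"rot":[[-3.2,1.8,3.0],[-3.3,1.8,2.6],[-3.6,1.8,2.4],[-3.9,1.7,2.1],[-4.0,1.6,1.7],[-4.2,1.5,1.4],[-4.4,1.3,1.1],[-4.6,1.0,0.8],[-4.6,0.9,0.4],[-4.8,0.5,0.1]],"grip":[50,50,50,50,50,50,50,50,50,50]}'|head -1
python3 -m jog '{"delta_pos":[[25,-8,2],[25,-7,4],[26,-6,6],[26,-5,7],[26,-3,9],[26,-1,10],[0,0,0]],"rot":[[-4.9,0.3,-0.1],[-4.8,-0.1,-0.5],[-4.9,-0.3,-0.8],[-4.9,-0.8,-1.0],[-4.8,-1.1,-1.2],[-4.8,-1.4,-1.5],[0,0,0]],"grip":[50,50,50,50,50,50,50]}'|head -1
python3 lg.py
python3 - <<'E'
from h import *
from pl2 import *
l=load()[-1];T=TV();x,z=hand(1.83)
P=at(x,-32,z)-.006*T[:,2]
print('to grasp',((P-l['tcp_pos'])*1000).round(1),R.from_matrix(T@np.array(l['ee_rot']).T).as_rotvec(degrees=True).round(1))
d=cap('wrist','w11');f=d['frame'];cv2.imwrite('pics/w11.png',f[:,:,::-1])
for y in (-55,-32,0,55): print(y,proj(d,at(x-6,y,z)).round(1),proj(d,at(x+6,y,z)).round(1))
pr=np.array([proj(d,at(x,y,z)) for y in(-50,-20)])
# dark profile perpendicular to bar
c=pr.mean(0);u=(proj(d,at(x+6,-35,z))-proj(d,at(x-6,-35,z)))/12
print(c,[int(f[int(round(c[1]+u[1]*k)),int(round(c[0]+u[0]*k))].mean()) if 0<=c[1]+u[1]*k<383.4 and 0<=c[0]+u[0]*k<511.4 else -1 for k in range(-20,21)])
E
```

```text
time_s: 37.67
time_s: 38.5
time_s: 39.33
time_s: 39.92
39.92 [ 27.5  24.2  16.4   0.6 -82.7 -21.6] [0.6493 0.1543 0.3388] [[0.103, -0.995, -0.004], [-0.995, -0.103, -0.013], [0.012, 0.005, -1.0]] [ 0.3  0.5 -0.5] 0.501
to grasp [ -3.7  -2.9 -72.8] [ 0.7 -0.2 -0. ]
-55 [270.8 176.3] [254.6 176.3]
-32 [270.5 206.3] [254.6 206.3]
0 [270.  245.7] [254.7 245.7]
55 [269.3 307.8] [254.7 307.8]
[262.57835081 202.16635335] [61, 60, 61, 61, 60, 59, 59, 52, 47, 48, 51, 53, 53, 47, 38, 21, 22, 21, 23, 23, 22, 21, 23, 21, 22, 40, 76, 104, 106, 105, 106, 107, 106, 106, 105, 106, 104, 104, 104, 104, 106]
```

```bash
python3 -m jog '{"delta_pos":[[-2,-1,-10],[-2,-2,-12],[0,0,-12],[0,0,-12],[0,0,-12],[0,0,-10],[0,0,-4],[0,0,0]],"rot":[[0.7,-0.2,0],[0,0,0],[0,0,0],[0,0,0],[0,0,0],[0,0,0],[0,0,0],[0,0,0]],"grip":[50,50,50,50,50,50,50,50]}'
python3 -m jog '{"delta_pos":[[0,0,0],[0,0,0],[0,0,0],[0,0,0],[0,0,0],[0,0,0],[0,0,0]],"rot":[[0,0,0],[0,0,0],[0,0,0],[0,0,0],[0,0,0],[0,0,0],[0,0,0]],"grip":[5,5,5,5,5,5,5]}'
python3 lg.py
python3 - <<'E'
from pl2 import *
l=load()[-1]; b=inw(np.array(l['tcp_pos'])+.006*np.array(l['ee_rot'])[:,2]);print('bar',b)
print('radius',np.hypot(b[0]-85,b[2]-115),'q',np.arctan2(b[2]-115,85-b[0]))
E
```

```text
time_s: 40.63
tcp_pos: [0.6416, 0.1485, 0.2686]
ee_rot: [[0.1, -0.995, -0.001], [-0.995, -0.1, 0.004], [-0.004, 0.0, -1.0]]
wrist_force: [-1.4, 0.3, -0.6]
gripper_width: 0.499
time_s: 41.22
tcp_pos: [0.6428, 0.1489, 0.2713]
ee_rot: [[0.101, -0.995, 0.005], [-0.995, -0.101, 0.006], [-0.005, -0.005, -1.0]]
wrist_force: [-0.1, -0.6, 1.1]
gripper_width: 0.122
41.22 [ 27.   24.5   7.8  -0.2 -72.9 -21.1] [0.6428 0.1489 0.2713] [[0.101, -0.995, 0.005], [-0.995, -0.101, 0.006], [-0.005, -0.005, -1.0]] [-0.1 -0.6  1.1] 0.122
bar [120.5 -34.1 265.3]
radius 154.4355529015259 q 1.802739761571703
```

```bash
python3 - <<'E'
from pl2 import *
def out(qs):
    pos=at(hand(qs[0])[0],0,hand(qs[0])[1]);o=[]
    for q in qs[1:]:
        t=at(hand(q)[0],0,hand(q)[1]);d=np.round((t-pos)*1000,1);o.append(d.tolist());pos=pos+d/1000
    for k in range(0,len(o),10): print(json.dumps(o[k:k+10],separators=(',',':')))
out(np.r_[1.81,1.79,1.76,np.linspace(1.70,.14,27)]); print(); out(np.linspace(.14,-.01,11))
E
```

```text
[[-2.9,-0.3,0.7],[-4.4,-0.5,0.9],[-8.8,-0.9,1.4],[-8.9,-0.9,0.9],[-9.0,-0.9,0.4],[-8.9,-0.9,-0.2],[-8.9,-1.0,-0.7],[-8.9,-0.9,-1.3],[-8.8,-0.9,-1.8],[-8.6,-0.9,-2.3]]
[[-8.5,-0.9,-2.9],[-8.3,-0.8,-3.3],[-8.1,-0.8,-3.8],[-7.9,-0.9,-4.4],[-7.6,-0.7,-4.8],[-7.2,-0.8,-5.2],[-7.0,-0.7,-5.7],[-6.6,-0.7,-6.0],[-6.2,-0.6,-6.5],[-5.9,-0.6,-6.8]]
[[-5.4,-0.6,-7.2],[-5.0,-0.5,-7.5],[-4.5,-0.5,-7.7],[-4.0,-0.4,-8.0],[-3.6,-0.4,-8.3],[-3.1,-0.3,-8.4],[-2.5,-0.3,-8.7],[-2.1,-0.2,-8.7],[-1.5,-0.1,-8.9]]

[[-0.3,-0.0,-2.2],[-0.3,-0.1,-2.3],[-0.2,0.0,-2.2],[-0.2,-0.0,-2.2],[-0.1,-0.0,-2.3],[-0.2,-0.0,-2.2],[-0.1,-0.0,-2.3],[-0.0,-0.0,-2.2],[-0.1,-0.1,-2.3],[0.0,0.0,-2.2]]
```

```bash
python3 -m jog '{"delta_pos":[[-2.9,-0.3,0.7],[-4.4,-0.5,0.9],[-8.8,-0.9,1.4],[-8.9,-0.9,0.9],[-9.0,-0.9,0.4],[-8.9,-0.9,-0.2],[-8.9,-1.0,-0.7],[-8.9,-0.9,-1.3],[-8.8,-0.9,-1.8],[-8.6,-0.9,-2.3]],"rot":[[0,0,0],[0,0,0],[0,0,0],[0,0,0],[0,0,0],[0,0,0],[0,0,0],[0,0,0],[0,0,0],[0,0,0]],"grip":[5,5,5,5,5,5,5,5,5,5]}'
python3 lg.py; python3 - <<'E'
from pl2 import *
l=load()[-1]; b=inw(np.array(l['tcp_pos'])+.011*np.array(l['ee_rot'])[:,2]);print('bar',b,'radius',np.hypot(b[0]-85,b[2]-115),'q',np.arctan2(b[2]-115,85-b[0]))
E
```

```text
time_s: 42.05
tcp_pos: [0.5631, 0.1404, 0.2683]
ee_rot: [[0.101, -0.995, 0.003], [-0.995, -0.101, 0.005], [-0.005, -0.003, -1.0]]
wrist_force: [1.1, -1.8, 1.9]
gripper_width: 0.128
42.05 [ 29.9  16.8  -4.2  -0.2 -68.7 -24. ] [0.5631 0.1404 0.2683] [[0.101, -0.995, 0.003], [-0.995, -0.101, 0.005], [-0.005, -0.003, -1.0]] [ 1.1 -1.8  1.9] 0.128
bar [ 40.3 -34.4 257.3] radius 149.15555638326052 q 1.2664316370788227
```

Low forces, still gripped. Continue.

```bash
python3 -m jog '{"delta_pos":[[-8.5,-0.9,-2.9],[-8.3,-0.8,-3.3],[-8.1,-0.8,-3.8],[-7.9,-0.9,-4.4],[-7.6,-0.7,-4.8],[-7.2,-0.8,-5.2],[-7.0,-0.7,-5.7],[-6.6,-0.7,-6.0],[-6.2,-0.6,-6.5],[-5.9,-0.6,-6.8]],"rot":[[0,0,0],[0,0,0],[0,0,0],[0,0,0],[0,0,0],[0,0,0],[0,0,0],[0,0,0],[0,0,0],[0,0,0]],"grip":[5,5,5,5,5,5,5,5,5,5]}' | sed -n '1,2p;4,5p'
python3 -m jog '{"delta_pos":[[-5.4,-0.6,-7.2],[-5.0,-0.5,-7.5],[-4.5,-0.5,-7.7],[-4.0,-0.4,-8.0],[-3.6,-0.4,-8.3],[-3.1,-0.3,-8.4],[-2.5,-0.3,-8.7],[-2.1,-0.2,-8.7],[-1.5,-0.1,-7.9],[0,0,0]],"rot":[[0,0,0],[0,0,0],[0,0,0],[0,0,0],[0,0,0],[0,0,0],[0,0,0],[0,0,0],[0,0,0],[0,0,0]],"grip":[5,5,5,5,5,5,5,5,5,5]}' | sed -n '1,2p;4,5p'
python3 lg.py; python3 - <<'E'
from pl2 import *
l=load()[-1]; b=inw(np.array(l['tcp_pos'])+.011*np.array(l['ee_rot'])[:,2]);print('bar',b,'radius',np.hypot(b[0]-85,b[2]-115),'q',np.arctan2(b[2]-115,85-b[0]))
E
```

```text
time_s: 42.88
tcp_pos: [0.4903, 0.133, 0.2186]
wrist_force: [1.0, -1.0, 0.1]
gripper_width: 0.125
time_s: 43.72
tcp_pos: [0.4589, 0.1297, 0.1453]
wrist_force: [0.5, -0.3, -1.7]
gripper_width: 0.127
43.72 [ 35.3  13.8 -28.1  -0.2 -47.8 -29.4] [0.4589 0.1297 0.1453] [[0.101, -0.995, 0.002], [-0.995, -0.101, 0.005], [-0.004, -0.002, -1.0]] [ 0.5 -0.3 -1.7] 0.127
bar [-64.5 -34.3 134.3] radius 150.7406381836033 q 0.12838689897208105
```

```bash
python3 -m jog '{"delta_pos":[[-0.2,0,-2.2],[-0.2,0,-2.2],[-0.2,0,-2.2],[-0.1,0,-2.2],[-0.1,0,-2.2],[-0.1,0,-2.2],[-0.1,0,-2.2],[0,0,0]],"rot":[[0,0,0],[0,0,0],[0,0,0],[0,0,0],[0,0,0],[0,0,0],[0,0,0],[0,0,0]],"grip":[5,5,5,5,5,5,5,5]}' | sed -n '1,2p;4,5p'
for i in 1 2 3 4 5; do python3 -m jog '{"delta_pos":[[0,0,-0.8],[0,0,0]],"rot":[[0,0,0],[0,0,0]],"grip":[5,5]}' | sed -n '1,2p;4p'; done
```

```text
time_s: 44.38
tcp_pos: [0.4574, 0.1295, 0.1308]
wrist_force: [-5.5, -0.0, -1.5]
gripper_width: 0.126
time_s: 44.55
tcp_pos: [0.4574, 0.1295, 0.1303]
wrist_force: [-5.9, -0.2, 1.1]
time_s: 44.72
tcp_pos: [0.4574, 0.1296, 0.1295]
wrist_force: [-5.0, -1.2, -0.9]
time_s: 44.88
tcp_pos: [0.4573, 0.1295, 0.1287]
wrist_force: [-6.0, -0.1, -0.7]
time_s: 45.05
tcp_pos: [0.4573, 0.1295, 0.1278]
wrist_force: [-5.7, -0.5, 0.4]
time_s: 45.22
tcp_pos: [0.4573, 0.1295, 0.127]
wrist_force: [-6.3, -0.5, -0.3]
```

```bash
for i in 1 2 3 4; do python3 -m jog '{"delta_pos":[[0,0,-0.7],[0,0,0]],"rot":[[0,0,0],[0,0,0]],"grip":[5,5]}' | sed -n '1,2p;4p'; done
```

```text
time_s: 45.38
tcp_pos: [0.4572, 0.1295, 0.1263]
wrist_force: [-5.6, 0.1, -1.2]
time_s: 45.55
tcp_pos: [0.4572, 0.1295, 0.1256]
wrist_force: [-5.9, 0.9, -0.4]
time_s: 45.72
tcp_pos: [0.4572, 0.1295, 0.1249]
wrist_force: [-6.6, -0.2, -0.5]
time_s: 45.88
tcp_pos: [0.4572, 0.1295, 0.1242]
wrist_force: [-5.8, 0.2, -0.7]
```

```bash
for i in 1 2 3 4 5; do python3 -m jog '{"delta_pos":[[0.2,0,-0.7],[0,0,0]],"rot":[[0,0,0],[0,0,0]],"grip":[5,5]}' | sed -n '1,2p;4p'; done
python3 - <<'E'
from h import *
from pl2 import *
e=cap('scene','s6');f=e['frame'].astype(int)
# handle +y half ends predicted at several q
for q in (.04,.02,0,-.02,-.04,-.08):
    x,z=hand(q);print(q,[proj(e,at(x,y,z)).round(1).tolist() for y in (55,20)])
c=proj(e,at(hand(0)[0],45,115)).round().astype(int);print(c,f[c[1]-8:c[1]+9,c[0]].mean(1).astype(int),f[c[1]-8:c[1]+9,c[0]-3].mean(1).astype(int))
E
```

```text
time_s: 46.05
tcp_pos: [0.4572, 0.1295, 0.1234]
wrist_force: [-7.5, 0.9, -0.3]
time_s: 46.22
tcp_pos: [0.4572, 0.1295, 0.1226]
wrist_force: [-6.6, 0.5, -0.7]
time_s: 46.38
tcp_pos: [0.4572, 0.1295, 0.1218]
wrist_force: [-8.0, 0.7, -0.4]
time_s: 46.55
tcp_pos: [0.4572, 0.1295, 0.121]
wrist_force: [-7.6, 2.1, -0.9]
time_s: 46.72
tcp_pos: [0.4572, 0.1295, 0.1205]
wrist_force: [-9.2, 1.7, 2.2]
0.04 [[311.8, 163.4], [302.8, 166.5]]
0.02 [[311.7, 164.2], [302.7, 167.4]]
0 [[311.6, 165.1], [302.7, 168.3]]
-0.02 [[311.5, 166.0], [302.6, 169.2]]
-0.04 [[311.4, 166.8], [302.5, 170.0]]
-0.08 [[311.3, 168.6], [302.5, 171.8]]
[309 166] [ 54  56  52  27  22  23  17  11   9  13  10   7   9  19  57  96 113] [57 57 58 54 30 27 25 17  9 10 12 12  9 13 19 55 92]
```

```bash
python3 -m jog '{"delta_pos":[[-1.5,0,0],[-1,0,0],[0,0,0]],"rot":[[0,0,0],[0,0,0],[0,0,0]],"grip":[5,5,5]}' | sed -n '1,2p;4p'; for i in 1 2; do python3 -m jog '{"delta_pos":[[0,0,-0.6],[0,0,0]],"rot":[[0,0,0],[0,0,0]],"grip":[5,5]}' | sed -n '1,2p;4p'; done
```

```text
time_s: 47.02
tcp_pos: [0.4571, 0.1296, 0.1214]
wrist_force: [-2.4, -2.2, -0.7]
time_s: 47.18
tcp_pos: [0.4571, 0.1296, 0.1207]
wrist_force: [-1.1, -2.9, 0.1]
time_s: 47.35
tcp_pos: [0.4571, 0.1296, 0.1204]
wrist_force: [-2.6, -4.4, 2.0]
```

```bash
python3 -m jog '{"delta_pos":[[0,0,0],[0,0,0],[0,0,0],[0,0,0],[0,0,0],[0,0,0]],"rot":[[0,0,0],[0,0,0],[0,0,0],[0,0,0],[0,0,0],[0,0,0]],"grip":[15,20,30,40,40,40]}' | sed -n '1,2p;4,5p'
python3 -m jog '{"delta_pos":[[0,0,4],[0,0,8],[0,0,15],[0,0,20],[0,0,25],[0,0,25],[-10,-10,20],[-10,-10,20],[0,0,0]],"rot":[[0,0,0],[0,0,0],[0,0,0],[0,0,0],[0,0,0],[0,0,0],[0,0,0],[0,0,0],[0,0,0]],"grip":[40,40,40,40,40,40,40,40,40]}'
python3 lg.py
python3 - <<'E'
from h import *
from pl2 import *
e=cap('scene','s7');t=cap('top','t7');d=cap('wrist','w12')
f=e['frame'].astype(int)
for y in (50,40,30):
  c=proj(e,at(-65,y,115)).round().astype(int); col=f[c[1]-9:c[1]+12,c[0]].mean(1); k=np.nonzero(col<35)[0]; print(y,'pred row',proj(e,at(-65,y,115))[1].round(1),'dark',c[1]-9+k.min(),c[1]-9+k.max(),col.astype(int).tolist())
# wrist: bar position & pack
g=d['frame'].astype(int)
m=((g[...,0]>g[...,1]*2+20)&(g[...,0]>g[...,2]*2+20)&(g[...,0]>60))
n,lab,st,ce=cv2.connectedComponentsWithStats(m.astype(np.uint8));print('red comps',[s.tolist() for s in st[1:] if s[4]>30])
print('pred pack',[proj(d,at(x,y,z)).round(0).tolist() for x in(-10.75,10.75) for y in (-21.5,21.5) for z in (12,84)])
print('bar pred',[proj(d,at(-65,y,115)).round(1).tolist() for y in (-50,50)])
for n,a,bn in (('scene',e,'s5'),):
    b=dict(np.load('pics/s5.npz'));df=np.abs(f-b['frame'].astype(int)).sum(2)>90
    print('changed cols by block',[(r,c) for r in range(0,384,32) for c in range(0,512,32) if df[r:r+32,c:c+32].sum()>60])
E
```

```text
time_s: 47.85
tcp_pos: [0.4574, 0.1304, 0.1203]
wrist_force: [0.0, -0.1, 0.1]
gripper_width: 0.372
time_s: 48.6
tcp_pos: [0.4375, 0.1096, 0.2622]
ee_rot: [[0.101, -0.995, 0.012], [-0.995, -0.101, 0.009], [-0.008, -0.013, -1.0]]
wrist_force: [0.6, 0.8, 0.4]
gripper_width: 0.402
48.6 [ 34.8   3.7 -21.6  -0.1 -63.8 -28.9] [0.4375 0.1096 0.2622] [[0.101, -0.995, 0.012], [-0.995, -0.101, 0.009], [-0.008, -0.013, -1.0]] [0.6 0.8 0.4] 0.402
50 pred row 165.5 dark 166 167 [162, 160, 169, 167, 171, 167, 158, 109, 52, 31, 23, 65, 153, 159, 166, 162, 154, 121, 157, 191, 168]
40 pred row 166.4 dark 166 168 [105, 151, 156, 168, 167, 161, 161, 163, 106, 30, 28, 21, 71, 166, 169, 163, 161, 172, 194, 186, 136]
30 pred row 167.4 dark 167 169 [89, 89, 89, 89, 111, 168, 165, 147, 97, 32, 30, 23, 65, 147, 127, 167, 177, 176, 137, 67, 73]
red comps [[175, 186, 25, 29, 283]]
pred pack [[200.0, 192.0], [188.0, 208.0], [202.0, 222.0], [190.0, 244.0], [184.0, 192.0], [168.0, 208.0], [186.0, 222.0], [171.0, 244.0]]
bar pred [[234.6, 189.4], [236.6, 281.5]]
changed cols by block [(0, 160), (0, 192), (0, 224), (0, 256), (0, 288), (0, 320), (32, 192), (32, 224), (32, 256), (32, 288), (64, 192), (64, 224), (64, 256), (64, 288), (96, 160), (96, 192), (96, 224), (96, 256), (96, 288), (128, 160), (128, 192), (128, 224), (128, 256), (128, 288), (128, 320), (160, 192), (160, 224), (160, 256), (160, 288), (160, 320), (192, 192), (192, 256), (192, 288), (192, 320)]
```

```bash
python3 - <<'E'
from h import *
def red(n):
    f=np.load(f'pics/{n}.npz')['frame'].astype(int)[165:225,290:335]
    return (f[...,0]>f[...,1]*2+20)&(f[...,0]>f[...,2]*2+20)&(f[...,0]>60)
for n in ('s5','s7'): print('\n'.join(''.join('#' if v else '.' for v in r) for r in red(n)[18:46]));print()
from station import finish_job
print(r.sense()['time_s'],finish_job())
E
```

```text
.............................................
.............................................
.............................................
.............................................
.............................................
.............................................
.........................#####...............
.........................#####...............
.......................#######...............
...................###########...............
............##....############...............
.............################................
.............################................
............#################................
............#################................
............#################................
............#################................
............#################................
............#################................
............###############..................
............#############....................
............###########......................
............########.........................
............######........................
[... 835 characters left out ...]
..........#################................
.............################................
............#################................
............#################................
............#################................
............###############..................
............#############....................
............###########......................
............########.........................
............######...........................
............###..............................
...........##................................
.............................................
.............................................

the job is handed in; nothing more can be done
48.75 None
```

The pack is standing on the work plate in the stops, strip up. The electrode arm is down on it and released, and the job was handed in at 48.8 s.

**A mistake on the way:** I seated the pack a first time and released it. I then tried an extra push with closed fingers at about half its height. The arm was near a joint limit and went further forward than I had commanded, and the push (about 23 N at the wrist) tipped the pack over the back stop. I picked it up from above, seated it again with light pushes of about 7 N on the back stop and 8 N on the side stop, and let go. I did not push it again after that.

**Last checks:**
- **Pack:** after release, its outline in the wrist image agreed with the seated position to about 1 mm. The outline in the scene camera was almost the same before and after the arm came down. These are outline measurements with a 2 mm calibration, so I have not seen directly that it is flush with both stops.
- **Arm:** I guided it down pinched in the gripper. It came to rest with about 2 N at the handle, and the bar sits where a joint value of about 0 puts it. With no pack it would have shown clearly lower, at -0.12. Side force on the handle reached about 9 N near the end, which I relieved before letting go.
- **Surroundings:** the robot was touching nothing at hand-in. I never moved onto any of the bystanders, but I did not check each of their positions again at the end.

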